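# Load the UV curing hood with shelf feet and switch on its lamp

### The arm

A 7-joint arm with a two-finger parallel gripper is mounted at the origin on the work surface. World frame = base frame: x ahead of the robot, y to its left, z up, the work surface at z = 0. Lengths are in m, angles in rad, forces in N, time in s.
With the tool pointing down it reaches from about 0.425 to 0.8 m from the base axis. Payload 8.3 kg.
Tool frame: the origin (TCP) lies at the very end of the fingers, on their centre line; the grasp point (between the pads) lies 19 mm behind it; z points along the fingers, y is the direction in which the jaws open and shut (so a half turn about z gives the same grasp; the last joint's range is limited). The gripper opens to 85 mm and grips with 20 to 120 N. Pads are 22 mm wide; open, the fingers measure 114 mm over their backs; the gripper's body (76 mm by 85 mm) begins 54 mm behind the grasp point. The pads swing forward as they close: fully open they stand 13 mm farther back than shut.
Start: joints at [-1.304, 0.383, 0.016, 1.37, -0.006, 1.388, -0.046], TCP at [0.202, 0.591, 0.231] pointing down, gripper open.
Joint ranges: [-2.95, 2.95], [-0.25, 2.06], [-1.52, 1.56], [0.18, 2.33], [-1.44, 4.58], [0.02, 2.06], [-3.01, 3.01]. Speed limits (rad/s): [2.39, 2.39, 3.01, 3.01, 3.14, 3.14, 3.14].

### API

Orientations are given as a rotation vector (axis times angle).
In Python, from cell import * gives the robot as it stands.
- The arm moves only by the tool apply_moves, never from a script. Its argument "plan" is a list of rows, each a list of 7 numbers: the closure, from -1 (fully open) to 1 (shut), so that 0 is half open, then the shift along the world's x, y, z in mm, then the turn, a rotation vector about the world's x, y, z in degrees. A call has 1 to 12 rows; each row shifts and turns the pose as measured when the row begins; what a row does not reach is not made up. A row lasts 1/10 s, in which the tool goes at most 50 mm and 8.59 degrees, less where a joint would pass 70% of its speed; a pose out of reach is approached as far as the arm can. A call with a gripper value outside its range is refused whole. The fingers move at their own pace and stop on an object; the grip force is fixed at half the most. Time passes only in rows, so rows that do not move let the fingers close. It gives the time, the measured TCP pose, the force and the opening at its end, in the units of the state.
- get_state(): the state, without advancing time (a new reading comes with each control period).
- grab_frame(name): name is "scene" or "top" or "wrist"; returns a dict with "image" (384x512x3 uint8, red, green, blue), "range_z" (384x512 float32, m along the optical axis (not along the pixel's ray), 0 where there is no reading), "fx", "fy", "cx", "cy" (pixels), "dist" ([k1, k2, p1, p2, k3] as OpenCV has them; the pictures are not rectified), "rvec" (rotation vector, rad) and "tvec" (3), from world to camera coordinates, as OpenCV has them; the wrist camera has in their place "hand_eye" (4x4, takes a point from camera to tool coordinates, whose origin is the TCP and whose axes are the flange's). Camera axes: x right, y down, z forward; pixel columns grow to the right and rows downward; lengths in m; the calibration is good to about 2 mm. A picture is of the moment at which its call begins: read the wrist's pose just before it.
- sign_off(): hands the job in, once; it reports no verdict.
The state is a dict: "time_s": time; "joint_positions": joint angles; "joint_velocities": joint speeds; "effort": joint torques, N m; "tool_pos": TCP position; "eef_rot": TCP orientation; "force": force on the tool from outside, world axes, zero at the start; "torque": the same for the moment, N m; "grip_width": finger opening in m.
Only numpy, scipy, OpenCV 4.12 (cv2) and the standard library are available. Lean on these libraries where they do the work, as an engineer would, in place of code of your own. Each camera call takes 0.05 s, during which the arm holds its last target.

### The job

Cure the oiled shelf feet: lay every foot you find on the infeed bed of the curing hood, screw hole up and one side along the fence, and with the push stick feed the row along the fence, kept flush against it, until the leading foot meets the end stop and all are wholly inside the hood. Only then switch the lamp on by pushing the switch hidden under the overhanging lip fully in from below, and lay the push stick back in its cradle on the roof, with the feet still flush and home. Leave the bottle, the flattened tin, the jug and the steel lid where they are.

Things in the scene. Friction and masses are not known exactly. Their poses are not given: they have to be found in the camera images.
- hood: Fixed UV curing hood, a low grey tunnel with amber see-through roof. Origin on the bench (z = 0) in the plane of the tunnel mouth, 50 mm from the fence face; y runs level into the tunnel, x across it to the fence, z up. Offsets in mm: dark steel bed, top z 6, x -100 to 62, y -260 (infeed end) to 232 (end stop). Tunnel y 0 to 232, inside from x -100 to the fence, roof underside z 92, roof top z 100.
- mouth (a point): Point on the fence face at bed level in the plane of the tunnel mouth: hood frame (50, 0, 6) mm. The fence is a low aluminium rail along the whole bed, y -260 to 232, its working face at x 50 facing -x, its top at z 18 (12 mm above the bed).
- stop (a point): Point on the fence face at bed level at the end stop (inside face of the tunnel's end wall): hood frame (50, 232, 6) mm. A driver box stands behind it, y 252 to 322, top z 100.
- lip (a point): Middle of the lower edge of the down-turned lip, hood frame (-18, -42, 81) mm. A canopy juts out over the bed in front of the mouth: y -44 to 0, x -108 to 72, top z 100, underside z 90; the lip hangs from its outer edge, y -44 to -40.
- cradle (a point): Where the push stick's origin lies when stowed: hood frame (-45, 10, 100) mm, on the roof. Two pairs of upright ears (z 100 to 112), 40 mm clear between them in x (-65 to -25), stand at y 30 to 60 and y 190 to 220; the stick's sole lies between them along the hood's y axis, tip towards +y.
- lamp_switch (a joint): Lamp switch, a black plate under the canopy that is pushed straight up: 0 = off (as found, plate down), 0.006 m = fully in, on. It takes about 2 N, has no spring and stays where it is pushed; it counts as on above 0.004.
- switch_face (a point): Centre of the underside of the switch plate (44 mm in x, 26 mm in y). Off, it lies at hood frame (-20, -18, 70) mm, facing straight down, 11 mm lower than the lip's edge; fully in, its face is at z 76.
- push_stick: Loose plywood push stick, 0.12 kg. Origin on its underside, below the grip. Flat sole 28 mm wide (x), 14 mm high, from y -25 to y 270 mm (the tip, +y); upright grip at the origin, 24 mm wide in x, 30 mm in y, up to z 105. It stands by itself on its sole. Starts stowed in the cradle on the hood's roof.
- stick_grip (a point): Point in the upright grip, 80 mm above the underside: grip here from above, across the 24 mm width (x).
- stick_tip (a point): Middle of the sole's front end: stick frame (0, 270, 7) mm.
- foot1: Ash shelf foot, a square wooden block 56 x 56 mm (x, y), 40 mm high, 0.055 to 0.11 kg, one countersunk screw hole in the middle of its top, loose on the bench at the start, or absent. Origin at the centre of its underside; any side may face the fence.
- foot2: Ash shelf foot, a square wooden block 56 x 56 mm (x, y), 40 mm high, 0.055 to 0.11 kg, one countersunk screw hole in the middle of its top, loose on the bench at the start, or absent. Origin at the centre of its underside; any side may face the fence.
- foot3: Ash shelf foot, a square wooden block 56 x 56 mm (x, y), 40 mm high, 0.055 to 0.11 kg, one countersunk screw hole in the middle of its top, loose on the bench at the start, or absent. Origin at the centre of its underside; any side may face the fence.
- foot4: Ash shelf foot, a square wooden block 56 x 56 mm (x, y), 40 mm high, 0.055 to 0.11 kg, one countersunk screw hole in the middle of its top, loose on the bench at the start, or absent. Origin at the centre of its underside; any side may face the fence.
- bottle: Blue glass bottle, 72 mm in diameter, 222 mm tall, upright; origin at the centre of its underside. Leave alone.
- tin: Flattened tin can lying on the bench, 75 x 116 x 14 mm, with folded rims at its ends; origin at the centre of its underside. Leave alone.
- jug: White plastic milk jug with screw cap, 95 x 95 mm, 218 mm tall; origin at the centre of its underside. Leave alone.
- steel_lid: Round steel lid, 160 mm in diameter, 10 mm high, flat on the bench; origin at the centre of its underside. Leave alone.
Not all that is in view belongs to the job. What is shaped like the foot2 but purple or yellow is not meant.

How it is judged:
On the way, in this order (a step that is already met when the one before it is completed fails the run):
1. with the lamp still off, all feet are in the hood, flush with the fence, the leading one at the end stop, the push stick against a foot (x of foot1 in the frame of hood between 0.0175 and 0.028 m and y of each of foot1, foot2, foot3, foot4 in the frame of hood above 0.029 m and z of each of foot1, foot2, foot3, foot4 in the frame of hood below 0.012 m and (angle between the y axis of foot1 and the y axis of hood, either way round below 0.09 rad or angle between the x axis of foot1 and the y axis of hood, either way round below 0.09 rad) and angle between each of foot1, foot2, foot3, foot4's own z axis and vertical below 0.1 rad and x of foot2 in the frame of hood between 0.0175 and 0.028 m and (angle between the y axis of foot2 and the y axis of hood, either way round below 0.09 rad or angle between the x axis of foot2 and the y axis of hood, either way round below 0.09 rad) and x of foot3 in the frame of hood between 0.0175 and 0.028 m and (angle between the y axis of foot3 and the y axis of hood, either way round below 0.09 rad or angle between the x axis of foot3 and the y axis of hood, either way round below 0.09 rad) and x of foot4 in the frame of hood between 0.0175 and 0.028 m and (angle between the y axis of foot4 and the y axis of hood, either way round below 0.09 rad or angle between the x axis of foot4 and the y axis of hood, either way round below 0.09 rad) and y of any of foot1, foot2, foot3, foot4 in the frame of hood above 0.198 m and value of joint lamp_switch below 0.002 m and (contact force between push_stick and foot1 above 0.2 N or contact force between push_stick and foot2 above 0.2 N or contact force between push_stick and foot3 above 0.2 N or contact force between push_stick and foot4 above 0.2 N)), for 0.1 s.
2. the lamp is switched on (value of joint lamp_switch above 0.004 m), for 0.2 s.
At the end, for the whole second after the job is handed in: Lamp switch in over 4 mm; every foot in the hood, hole up, rear end inside the mouth, within 4.5 mm of the fence and 0.09 rad of square to it, the leading one within 6 mm of the stop; the push stick upright in its cradle within 14 mm and 0.12 rad; all at rest (x of foot1 in the frame of hood between 0.0175 and 0.028 m and y of each of foot1, foot2, foot3, foot4 in the frame of hood above 0.029 m and z of each of foot1, foot2, foot3, foot4 in the frame of hood below 0.012 m and (angle between the y axis of foot1 and the y axis of hood, either way round below 0.09 rad or angle between the x axis of foot1 and the y axis of hood, either way round below 0.09 rad) and angle between each of foot1, foot2, foot3, foot4's own z axis and vertical below 0.1 rad and x of foot2 in the frame of hood between 0.0175 and 0.028 m and (angle between the y axis of foot2 and the y axis of hood, either way round below 0.09 rad or angle between the x axis of foot2 and the y axis of hood, either way round below 0.09 rad) and x of foot3 in the frame of hood between 0.0175 and 0.028 m and (angle between the y axis of foot3 and the y axis of hood, either way round below 0.09 rad or angle between the x axis of foot3 and the y axis of hood, either way round below 0.09 rad) and x of foot4 in the frame of hood between 0.0175 and 0.028 m and (angle between the y axis of foot4 and the y axis of hood, either way round below 0.09 rad or angle between the x axis of foot4 and the y axis of hood, either way round below 0.09 rad) and y of any of foot1, foot2, foot3, foot4 in the frame of hood above 0.198 m and value of joint lamp_switch above 0.004 m and distance between push_stick and cradle below 0.014 m and angle between the y axis of push_stick and the y axis of hood, either way round below 0.12 rad and angle between push_stick's own z axis and vertical below 0.12 rad and linear speed of each of push_stick, foot1, foot2, foot3, foot4 below 0.02 m/s); the robot touches nothing.
It fails at once if the bottle is moved by more than 40 mm or tipped over (distance of bottle from where it was at the start of the episode above 0.04 m or angle between bottle's own z axis and vertical above 0.5 rad).
It fails at once if the flattened tin is moved by more than 40 mm or tipped over (distance of tin from where it was at the start of the episode above 0.04 m or angle between tin's own z axis and vertical above 0.5 rad).
It fails at once if the jug is moved by more than 40 mm or tipped over (distance of jug from where it was at the start of the episode above 0.04 m or angle between jug's own z axis and vertical above 0.5 rad).
It fails at once if the steel lid is moved by more than 40 mm or tipped over (distance of steel_lid from where it was at the start of the episode above 0.04 m or angle between steel_lid's own z axis and vertical above 0.5 rad).
Of foot1, foot2, foot3, foot4 only 2 to 4 are there at a start; the rules pass over those that are not, and their reading is None.
At some moment in a run one of foot1, foot2, foot3, foot4 may be knocked a few centimetres aside while the robot is not near it.
It also fails if it takes over 210 s, if anything falls off the work surface, if the arm or the gripper's body presses on something with over 40 N, if the wrist force passes 120 N, or if a joint passes its speed limit or range.

## Working session

There is one attempt and no reset: what is moved stays moved. The work goes in short steps, Python scripts to look and compute and a tool call to move; the robot and the scene stay as the last step left them, time stands still between calls to the robot, and variables do not carry over. Pictures are saved under pics/ and viewed, and the job is handed in when it is done.

Besides the shell and the picture viewer there is one more tool, called by a JSON object that holds its "fn" and its "kwargs". apply_moves: Moves the arm, as the interface text tells. Its arguments: {"type":"object","properties":{"plan":{"type":"array","items":{"type":"array","items":{"type":"number"}}}},"required":["plan"]}

```bash
ls; mkdir -p pics; python3 - <<'E'
from cell import *
import cv2
s=get_state(); print({k:s[k] for k in ('time_s','tool_pos','eef_rot','force','grip_width')})
for n in ('scene','top','wrist'):
    f=grab_frame(n); cv2.imwrite(f'pics/{n}0.png',f['image'][:,:,::-1])
    print(n,f['fx'],f['fy'],f['cx'],f['cy'],f['dist'],f.get('rvec'),f.get('tvec'),f.get('hand_eye'))
E
```

```text
pics
{'time_s': 0.0, 'tool_pos': array([0.20222409, 0.59085569, 0.23028371]), 'eef_rot': array([-5.15631293e-01, -3.09870876e+00,  2.98666274e-03]), 'force': array([-0.39868295, -0.6498993 , -0.28340927]), 'grip_width': 0.08509847177787805}
scene 445.9632166119692 445.9632166119692 252.04232321126727 186.26157109990748 [-0.13293593  0.          0.          0.          0.        ] [ 0.70948984  2.61741065 -1.10983982] [ 0.43339299 -0.08271339  1.76020957] None
top 441.22252466957724 441.22252466957724 255.9328832455947 196.29783699070578 [-0.00074646  0.          0.          0.          0.        ] [ 2.14271719 -2.10291631  0.18462026] [-0.002645    0.54108338  1.33202965] None
wrist 339.7966680494449 339.7966680494449 251.31745907878036 203.9859224678774 [-0.01845678  0.          0.          0.          0.        ] None None [[ 6.55760658e-04 -9.58164494e-01 -2.86217353e-01  7.29933553e-02]
 [ 9.99999596e-01  4.52480220e-04  7.76367714e-04  1.33500010e-05]
 [-6.14380286e-04 -2.86217747e-01  9.58164403e-01 -1.41175102e-01]
 [ 0.00000000e+00  0.00000000e+00  0.00000000e+00  1.00000000e+00]]
```

View pics/scene0.png

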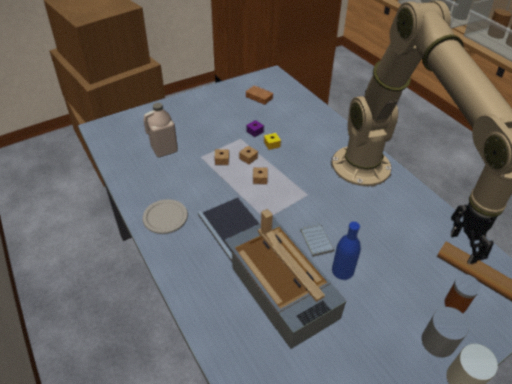

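View pics/top0.png

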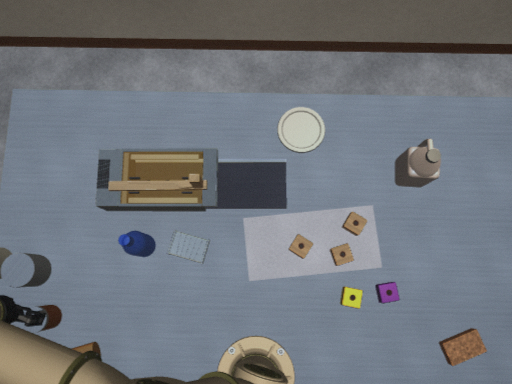

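View pics/wrist0.png

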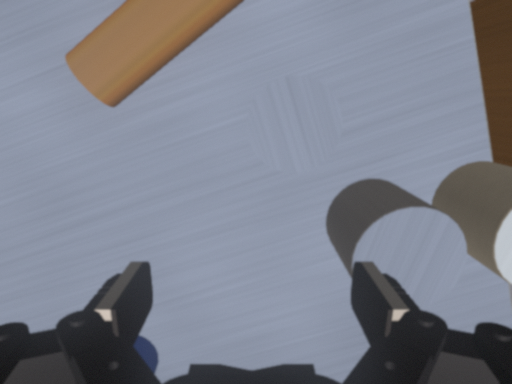

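Three feet are visible on the white sheet (top pixels 355,223; 301,246; 342,254), the infeed bed is dark at (252,185), and the stick is on the roof with its grip at (194,180). Purple and yellow blocks are decoys.

```bash
cat > h.py <<'E'
from cell import *
import numpy as np, cv2
from scipy.spatial.transform import Rotation as R
def world(name, f=None, st=None):
    if name=='wrist': st=st or get_state()
    f=f or grab_frame(name)
    K=np.array([[f['fx'],0,f['cx']],[0,f['fy'],f['cy']],[0,0,1.]]); d=np.array(f['dist'],float)
    if name=='wrist':
        H=np.array(f['hand_eye']); T=np.eye(4); T[:3,:3]=R.from_rotvec(st['eef_rot']).as_matrix(); T[:3,3]=st['tool_pos']
        M=T@H
    else:
        W=np.eye(4); W[:3,:3]=cv2.Rodrigues(np.array(f['rvec'],float))[0]; W[:3,3]=np.ravel(f['tvec']); M=np.linalg.inv(W)
    return f,K,d,M
def rays(px,K,d,M):
    p=cv2.undistortPoints(np.array(px,float).reshape(-1,1,2),K,d).reshape(-1,2)
    return M[:3,3],(M[:3,:3]@np.c_[p,np.ones(len(p))].T).T
def onplane(px,z,K,d,M):
    o,r=rays(px,K,d,M); return o+r*((z-o[2])/r[:,2])[:,None]
def cloud(f,K,d,M):
    v,u=np.mgrid[:384,:512]
    o,r=rays(np.c_[u.ravel(),v.ravel()],K,d,M)
    P=o+r*f['range_z'].reshape(-1,1); P[f['range_z'].ravel()==0]=np.nan
    return P.reshape(384,512,3)
def save(n,img,crop=None,s=1):
    if crop: u0,u1,v0,v1=crop; img=img[v0:v1,u0:u1]
    cv2.imwrite(f'pics/{n}.png',cv2.resize(np.ascontiguousarray(img[:,:,::-1]),None,fx=s,fy=s,interpolation=cv2.INTER_CUBIC))
E
python3 - <<'E'
from h import *
f,K,d,M=world('top'); P=cloud(f,K,d,M); im=f['image']
save('topz',im,(90,390,90,310),2.6)
np.set_printoptions(precision=4,suppress=True)
hsv=cv2.cvtColor(im,cv2.COLOR_RGB2HSV)
m=cv2.inRange(hsv,(8,70,90),(22,255,255)); 
cv2.imwrite('pics/mask.png',m)
n,l,st,c=cv2.connectedComponentsWithStats(m)
for i in range(1,n):
    if 80<st[i,4]<3000: print(st[i],c[i],P[int(c[i][1]),int(c[i][0])], np.nanmedian(P[l==i],0))
for q in [(250,175),(285,163),(285,205),(220,163),(220,205),(302,130),(135,243),(190,245),(300,260),(100,155),(100,205),(194,180),(120,185)]: print(q,P[q[1],q[0]])
f2,K2,d2,M2=world('scene'); save('scenez',f2['image'],(130,370,120,350),2.5)
E
```

```text
[344 212  23  23 297] [354.771  222.8418] [ 0.4668 -0.2991  0.0411] [ 0.4639 -0.3015  0.04  ]
[289 235  24  23 302] [300.4272 245.9073] [ 0.3922 -0.1312  0.0417] [ 0.3892 -0.132   0.0397]
[331 244  22  21 302] [341.904  254.0464] [ 0.3671 -0.2571  0.0416] [ 0.3671 -0.2597  0.0399]
[   0  326   76   58 2974] [ 29.7993 360.2071] [0.1561 0.3558 0.6759] [0.1552 0.3589 0.6745]
[443 329  44  37 930] [464.0172 347.0527] [ 0.0996 -0.6202  0.032 ] [ 0.0999 -0.6194  0.035 ]
[ 73 343  20  10 115] [ 84.1913 347.8174] [0.0792 0.5069 0.0481] [0.077  0.5042 0.0504]
[218 343  67  32 374] [251.9572 357.7005] [0.0683 0.0122 0.0901] [0.0607 0.0196 0.018 ]
[ 69 361  43  23 549] [ 88.9872 375.4189] [0.1384 0.2553 0.6893] [0.1367 0.2555 0.6884]
[236 368  56  16 364] [257.3984 377.022 ] [ 0.0621 -0.0059  0.3149] [0.0585 0.0014 0.3042]
(250, 175) [0.6188 0.0286 0.0077]
(285, 163) [ 0.6618 -0.0852  0.0049]
(285, 205) [ 0.5219 -0.086   0.0078]
(220, 163) [0.6579 0.1279 0.0053]
(220, 205) [0.5178 0.1227 0.0095]
(302, 130) [ 0.7763 -0.1409  0.0035]
(135, 243) [0.3799 0.3436 0.1668]
(190, 245) [0.3876 0.2123 0.0152]
(300, 260) [ 0.348  -0.1349  0.0023]
(100, 155) [0.6522 0.4888 0.0995]
(100, 205) [0.4973 0.4774 0.0955]
(194, 180) [0.5556 0.1798 0.205 ]
(120, 185) [0.5569 0.4165 0.1106]
```

View pics/topz.png

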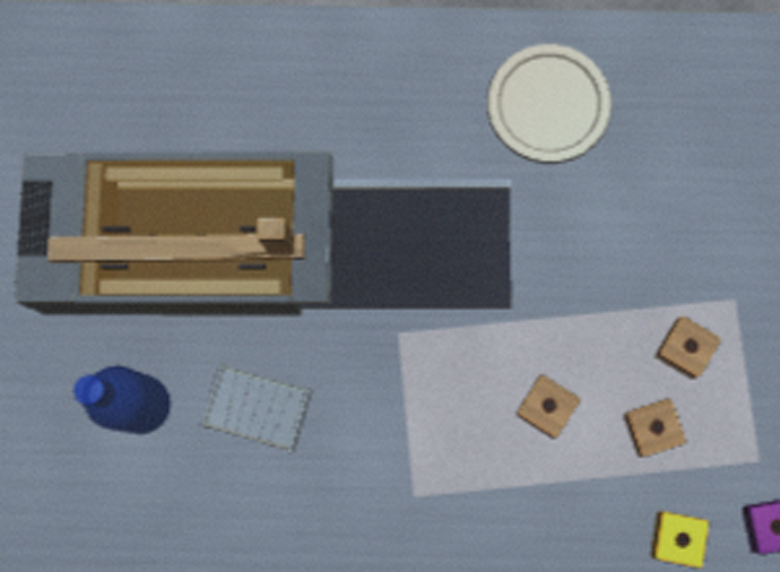

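View pics/scenez.png

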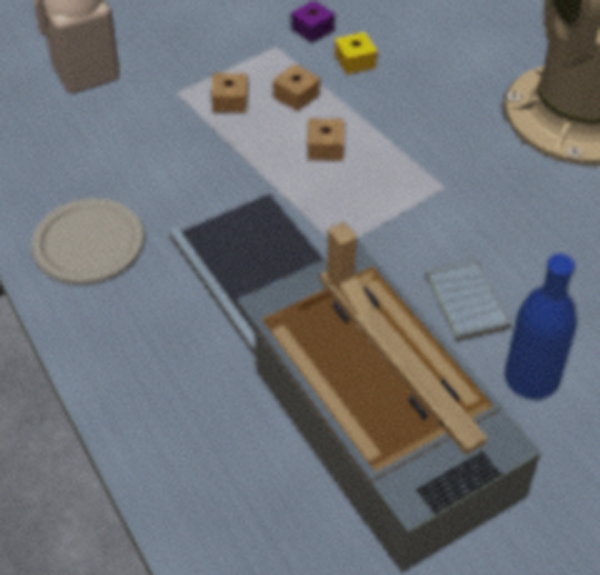

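Top view: three feet, holes up, with no further foot in view; the light fence rail runs along the far (+x) side of the bed. Now the hood pose and the foot angles.

```bash
python3 - <<'E'
from h import *
np.set_printoptions(precision=4,suppress=True)
f,K,d,M=world('top'); P=cloud(f,K,d,M); im=f['image']
hsv=cv2.cvtColor(im,cv2.COLOR_RGB2HSV); g=cv2.cvtColor(im,cv2.COLOR_RGB2GRAY)
# bed
m=((g<75)&(np.abs(P[:,:,2]-.007)<.012)&(P[:,:,0]>.48)).astype(np.uint8)*255
m=cv2.morphologyEx(m,cv2.MORPH_OPEN,np.ones((5,5)))
n,l,st,c=cv2.connectedComponentsWithStats(m); i=1+np.argmax(st[1:,4]); print('bed',st[i])
b=l==i
# edges, at each row/col
us=np.arange(225,280)
def edge(profile,thr): # subpixel crossing
    k=np.where(np.diff((profile<thr).astype(int))!=0)[0]; return k
def sub(line,a,b_,rev=False):
    seg=line[a:b_].astype(float); dd=np.abs(np.diff(seg)); k=np.argmax(dd); w=dd[max(0,k-2):k+3]; return a+max(0,k-2)+np.sum(w*np.arange(len(w)))/w.sum()+.5
top=[(u,sub(g[:,u],st[i][1]-4,st[i][1]+4)) for u in us]
bot=[(u,sub(g[:,u],st[i][1]+st[i][3]-5,st[i][1]+st[i][3]+4)) for u in us]
rt=[(sub(g[v,:],st[i][0]+st[i][2]-5,st[i][0]+st[i][2]+5),v) for v in range(168,203)]
for nm,px,z in (('fence(top z18 x50)',top,.018),('fence(z6)',top,.006),('near x-100',bot,.006),('end y-260',rt,.006)):
    W=onplane(px,z,K,d,M); ax=1 if nm[0]!='e' else 0
    p=np.polyfit(W[:,ax],W[:,1-ax],1); print(nm,np.median(W,0),'slope',p,'res',np.std(W[:,1-ax]-np.polyval(p,W[:,ax])))
# roof
r=((np.abs(P[:,:,2]-.1)<.006)&(P[:,:,1]>.05)).astype(np.uint8)*255
r=cv2.morphologyEx(r,cv2.MORPH_CLOSE,np.ones((9,9)))
n,l,st,c=cv2.connectedComponentsWithStats(r); i=1+np.argmax(st[1:,4])
cn=max(cv2.findContours((l==i).astype(np.uint8),0,1)[0],key=cv2.contourArea)
box=cv2.boxPoints(cv2.minAreaRect(cn)); W=onplane(box,.1,K,d,M); print('roof px',box,'\n',W)
for a in range(4): print(np.linalg.norm(W[a]-W[(a+1)%4]))
hm=cv2.inRange(hsv,(8,70,90),(22,255,255))
for (u,v) in ((355,223),(300,246),(342,254)):
    k=np.zeros_like(hm); k[v-16:v+17,u-16:u+17]=hm[v-16:v+17,u-16:u+17]; k[(P[:,:,2]<.03)]=0; k=cv2.morphologyEx(k,cv2.MORPH_CLOSE,np.ones((5,5)))
    cn=max(cv2.findContours(k,0,1)[0],key=cv2.contourArea)
    W=onplane(cn.reshape(-1,2),.04,K,d,M)[:,:2]
    (cx,cy),s,a=cv2.minAreaRect((W*1000).astype(np.float32)); 
    mask=cv2.erode(k,np.ones((3,3)));print('foot',cx,cy,s,'ang',a)
for nm,cond in (('jug',(P[:,:,2]>.1)&(P[:,:,1]<-.3)),('bottle',(P[:,:,2]>.1)&(P[:,:,1]>.2)&(P[:,:,0]<.46)&(P[:,:,0]>.3))):
    Q=P[cond]; print(nm,Q.min(0),Q.max(0))
E
```

```text
bed [ 217  163   69   46 3117]
fence(top z18 x50) [0.6605 0.0228 0.018 ] slope [-0.023   0.6614] res 0.00023265309964409092
fence(z6) [0.6637 0.023  0.006 ] slope [-0.023   0.6646] res 0.00023466199250151809
near x-100 [0.5095 0.0198 0.006 ] slope [-0.0187  0.5099] res 0.00021032702513072666
end y-260 [ 0.588 -0.088  0.006] slope [ 0.0237 -0.1022] res 0.0006115196431290156
roof px [[ 95. 149.]
 [216. 149.]
 [216. 206.]
 [ 95. 206.]] 
 [[0.6709 0.5057 0.1   ]
 [0.6774 0.1327 0.1   ]
 [0.4999 0.1263 0.1   ]
 [0.4933 0.4905 0.1   ]]
0.3730692072133039
0.1775447815666939
0.36423654127158006
0.17824295677906557
foot 464.4219055175781 -301.615234375 (55.02433776855469, 54.59917068481445) ang 59.42131805419922
foot 389.6476135253906 -132.60128784179688 (54.08415222167969, 55.10773468017578) ang 57.28602981567383
foot 367.1652526855469 -259.97979736328125 (53.565067291259766, 55.014137268066406) ang 19.16554069519043
jug [ 0.585  -0.5271  0.1002] [ 0.6985 -0.4347  0.2267]
bottle [0.3    0.3249 0.1001] [0.4182 0.7459 0.2275]
```

{"fn": "apply_moves", "kwargs": {"plan": [[-1, 0, 0, 40, 0, 0, 0], [-1, 0, 0, 40, 0, 0, 0], [-1, 35, -25, 10, 0, 0, 0], [-1, 35, -25, 0, 0, 0, 0], [-1, 35, -25, 0, 0, 0, 0], [-1, 35, -25, 0, 0, 0, 0], [-1, 35, -25, 0, 0, 0, 0], [-1, 35, -30, 0, 0, 0, 0], [-1, 30, -35, 0, 0, 0, 0], [-1, 15, -45, 0, 0, 0, 0], [-1, 10, -45, 0, 0, 0, 0], [-1, 0, -45, 0, 0, 0, 0]]}}

```text
time_s: 1.5
tool_pos: [0.4693, 0.2571, 0.3202]
eef_rot: [-0.492, -3.099, 0.007]
force: [0.1, -0.3, 0.2]
grip_width: 0.0855
```

{"fn": "apply_moves", "kwargs": {"plan": [[-1, 0, -48, 0, 0, 0, 0], [-1, 0, -48, 0, 0, 0, 0], [-1, 0, -48, 0, 0, 0, 0], [-1, 0, -48, 0, 0, 0, 0], [-1, 0, -48, 0, 0, 0, 0], [-1, 0, -48, 0, 0, 0, 0], [-1, 0, -48, 0, 0, 0, -6], [-1, 0, -48, 0, 0, 0, -6], [-1, 0, -48, 0, 0, 0, 0], [-1, 0, -48, 0, 0, 0, 0], [-1, 0, 0, 0, 0, 0, 0]]}}

```text
time_s: 2.6
tool_pos: [0.4627, -0.2494, 0.3223]
eef_rot: [0.841, 3.024, -0.004]
force: [0.4, 0.1, -0.1]
grip_width: 0.0853
```

```bash
cat >> h.py <<'E'
np.set_printoptions(precision=4,suppress=True)
def jaw(st): 
    m=R.from_rotvec(st['eef_rot']).as_matrix(); return np.degrees(np.arctan2(m[1,1],m[0,1])), np.degrees(np.arccos(-m[2,2]))
def feet(name,z=.04,zmin=.03,show=None):
    st=get_state(); f,K,d,M=world(name,st=st); P=cloud(f,K,d,M); hsv=cv2.cvtColor(f['image'],cv2.COLOR_RGB2HSV)
    m=cv2.inRange(hsv,(7,60,70),(22,255,255)); m[(np.nan_to_num(P[:,:,2],nan=9)>z+.012)|(np.nan_to_num(P[:,:,2],nan=9)<zmin)]=0
    m=cv2.morphologyEx(m,cv2.MORPH_OPEN,np.ones((3,3)))
    out=[]
    for c in cv2.findContours(m,0,1)[0]:
        W=onplane(c.reshape(-1,2),z,K,d,M)[:,:2]
        if len(W)<8: continue
        (cx,cy),s,a=cv2.minAreaRect((W*1000).astype(np.float32))
        if min(s)>25 and max(s)<75: out.append((round(cx,1),round(cy,1),round(s[0],1),round(s[1],1),round(a,1)))
    if show: save(show,f['image'])
    return out
E
python3 - <<'E'
from h import *
s=get_state(); print(s['tool_pos'],jaw(s))
print(feet('top')); print(feet('wrist',show='w1'))
E
```

```text
[ 0.4627 -0.2494  0.3223] (np.float64(58.922295060390006), np.float64(0.2121727193885094))
[(389.6, -132.7, 54.4, 55.3, 58.1)]
[(463.8, -300.4, 54.4, 55.1, 59.1), (368.5, -259.2, 54.8, 54.8, 18.8), (390.7, -133.9, 54.7, 55.2, 58.4)]
```

View pics/w1.png

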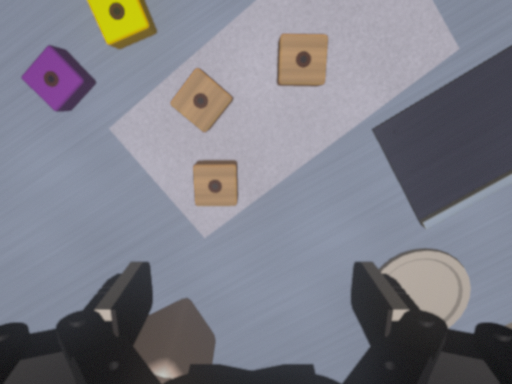

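The wrist picture shows three feet (215,186), (200,100), (303,60), agreeing with the top view to about 1 mm. Go for the first foot.

{"fn": "apply_moves", "kwargs": {"plan": [[-1, 1, -26, 0, 0, 0, 0], [-1, 0, -26, 0, 0, 0, 0], [-1, 0, 0, -45, 0, 0, 0], [-1, 0, 0, -45, 0, 0, 0], [-1, 0, 0, -45, 0, 0, 0], [-1, 0, 0, -45, 0, 0, 0], [-1, 0, 0, -40, 0, 0, 0], [-1, 0, 0, -30, 0, 0, 0], [-1, 0, 0, 0, 0, 0, 0]]}}

```text
time_s: 3.6
tool_pos: [0.4732, -0.2777, 0.0645]
eef_rot: [0.786, 3.034, 0.016]
force: [-0.8, 0.3, 0.5]
grip_width: 0.0853
```

{"fn": "apply_moves", "kwargs": {"plan": [[-1, -9, -23, 5, 0, 0, -2], [-1, 0, 0, 0, 0, 0, 0], [-1, 0, 0, 0, 0, 0, 0]]}}

```text
time_s: 3.9
tool_pos: [0.4675, -0.2966, 0.0722]
eef_rot: [0.828, 3.022, 0.02]
force: [0.4, 0.6, 0.2]
grip_width: 0.0856
```

{"fn": "apply_moves", "kwargs": {"plan": [[-1, -4, -4, -10, 0, 0, 0], [-1, 0, 0, -15, 0, 0, 0], [-1, 0, 0, -15, 0, 0, 0], [-1, 0, 0, -14, 0, 0, 0], [-1, 0, 0, 0, 0, 0, 0], [-1, 0, 0, 0, 0, 0, 0]]}}

```text
time_s: 4.5
tool_pos: [0.4651, -0.2982, 0.0147]
eef_rot: [0.821, 3.022, 0.022]
force: [0.6, 1.5, -0.5]
grip_width: 0.0851
```

{"fn": "apply_moves", "kwargs": {"plan": [[1, 0, -2, 1, 0, 0, 0], [1, 0, 0, 0, 0, 0, 0], [1, 0, 0, 0, 0, 0, 0], [1, 0, 0, 0, 0, 0, 0], [1, 0, 0, 0, 0, 0, 0], [1, 0, 0, 0, 0, 0, 0], [1, 0, 0, 0, 0, 0, 0], [1, 0, 0, 0, 0, 0, 0]]}}

```text
time_s: 5.3
tool_pos: [0.4659, -0.301, 0.0173]
eef_rot: [0.821, 3.02, 0.022]
force: [-0.1, -0.3, -1.0]
grip_width: 0.0549
```

```bash
python3 - <<'E'
from h import *
s=get_state(); print(s['tool_pos'],jaw(s),s['grip_width'])
E
```

```text
[ 0.4659 -0.301   0.0173] (np.float64(59.60365439051712), np.float64(1.04390567286683)) 0.054906719626720994
```

{"fn": "apply_moves", "kwargs": {"plan": [[1, 0, 0, 40, 0, 0, 0], [1, 0, 0, 40, 0, 0, 0], [1, 10, 25, 25, 0, 0, -8], [1, 15, 40, 0, 0, 0, -8], [1, 20, 40, 0, 0, 0, -8], [1, 20, 40, 0, 0, 0, -8], [1, 20, 40, 0, 0, 0, -8], [1, 20, 40, 0, 0, 0, -8], [1, 15, 40, 0, 0, 0, -8], [1, 10, 30, 0, 0, 0, 0], [1, 0, 20, 0, 0, 0, 0], [1, 0, 0, 0, 0, 0, 0]]}}

```text
time_s: 6.5
tool_pos: [0.595, 0.0261, 0.1263]
eef_rot: [2.182, 2.236, 0.018]
force: [-0.2, 0.1, -1.8]
grip_width: 0.0548
```

```bash
cat > t.py <<'E'
from h import *
import sys
s=get_state(); a,t=jaw(s); T=np.array([float(v) for v in sys.argv[1:4]])
print('now',s['tool_pos']*1000,'jaw',a,'tilt',t,'go',T-s['tool_pos']*1000,'turn',float(sys.argv[4])-a,'w',s['grip_width'],'F',s['force'])
E
python3 t.py 621 62 50 1.2
```

```text
now [594.9759  26.1214 126.3068] jaw 1.4020184711370078 tilt 1.1634403213072753 go [ 26.0241  35.8786 -76.3068] turn -0.20201847113700788 w 0.054778635498228055 F [-0.2495  0.0959 -1.7969]
```

{"fn": "apply_moves", "kwargs": {"plan": [[1, 26, 36, 0, 0, 0, 0], [1, 0, 0, -30, 0, 0, 0], [1, 0, 0, -30, 0, 0, 0], [1, 0, 0, 0, 0, 0, 0], [1, 0, 0, 0, 0, 0, 0]]}}

```text
time_s: 7.0
tool_pos: [0.6222, 0.0598, 0.0662]
eef_rot: [2.183, 2.233, 0.018]
force: [0.5, -0.7, 0.5]
grip_width: 0.0547
```

```bash
python3 t.py 621 62 24 1.2; python3 - <<'E'
from h import *
f,K,d,M=world('scene'); save('s2',f['image'],(170,330,120,270),4)
E
```

```text
now [622.1773  59.754   66.1964] jaw 1.301075359322312 tilt 1.2752928240721495 go [ -1.1773   2.246  -42.1964] turn -0.10107535932231215 w 0.05466744801736107 F [ 0.5075 -0.6858  0.5045]
```

View pics/s2.png

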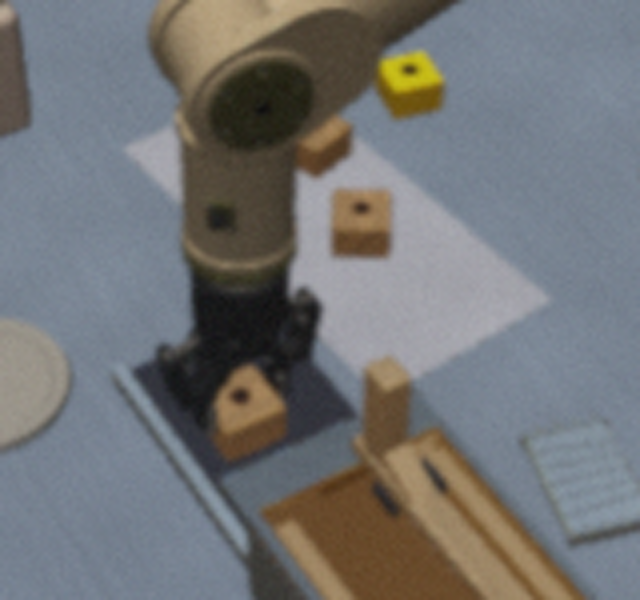

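{"fn": "apply_moves", "kwargs": {"plan": [[1, -1, 2, -20, 0, 0, 0], [1, 0, 0, -14, 0, 0, 0], [1, 0, 0, -5, 0, 0, 0], [1, 0, 0, 0, 0, 0, 0]]}}

```text
time_s: 7.45
tool_pos: [0.6239, 0.0595, 0.0317]
eef_rot: [2.183, 2.227, 0.027]
force: [-0.0, -0.3, -1.4]
grip_width: 0.0549
```

```bash
python3 t.py 631 62 24 1.2
```

```text
now [623.8999  59.4786  31.6862] jaw 1.1334346798378478 tilt 1.657035526489361 go [ 7.1001  2.5214 -7.6862] turn 0.06656532016215211 w 0.05485149496754283 F [-0.0437 -0.3073 -1.4345]
```

{"fn": "apply_moves", "kwargs": {"plan": [[1, 0, 0, -5, 0, 0, 0], [1, 0, 0, -3, 0, 0, 0], [1, 0, 0, 0, 0, 0, 0]]}}

```text
time_s: 7.75
tool_pos: [0.6251, 0.059, 0.0251]
eef_rot: [2.183, 2.225, 0.03]
force: [0.2, 0.2, -1.3]
grip_width: 0.055
```

{"fn": "apply_moves", "kwargs": {"plan": [[1, 3, 0, 0, 0, 0, 0], [1, 2, 0, 0, 0, 0, 0], [1, 0, 0, 0, 0, 0, 0]]}}

```text
time_s: 8.05
tool_pos: [0.6311, 0.0591, 0.0258]
eef_rot: [2.182, 2.225, 0.032]
force: [0.4, 0.6, 0.1]
grip_width: 0.0545
```

{"fn": "apply_moves", "kwargs": {"plan": [[1, 1, 0, -3, 0, 0, 0], [1, 1, 0, 0, 0, 0, 0], [1, 0, 0, 0, 0, 0, 0]]}}

```text
time_s: 8.35
tool_pos: [0.6318, 0.0592, 0.0226]
eef_rot: [2.184, 2.227, 0.029]
force: [-0.5, -0.3, 1.8]
grip_width: 0.0545
```

{"fn": "apply_moves", "kwargs": {"plan": [[1, 2, 0, -1, 0, 0, 0], [1, 1, 0, 0, 0, 0, 0], [1, 0, 0, 0, 0, 0, 0]]}}

```text
time_s: 8.65
tool_pos: [0.6318, 0.0591, 0.0225]
eef_rot: [2.188, 2.231, 0.023]
force: [0.5, -0.1, -0.1]
grip_width: 0.0548
```

{"fn": "apply_moves", "kwargs": {"plan": [[1, 4, 0, 0, 0, 0, 0], [1, 2, 0, 0, 0, 0, 0]]}}

```text
time_s: 8.85
tool_pos: [0.632, 0.0592, 0.0224]
eef_rot: [2.195, 2.238, 0.012]
force: [-10.9, 0.4, 12.1]
grip_width: 0.0549
```

{"fn": "apply_moves", "kwargs": {"plan": [[0.2, 0, 0, 1, 0, 0, 0], [-0.4, 0, 0, 0, 0, 0, 0], [-0.4, 0, 0, 0, 0, 0, 0], [-0.4, 0, 0, 0, 0, 0, 0], [-0.4, 0, 0, 15, 0, 0, 0], [-0.4, 0, 0, 40, 0, 0, 0], [-1, 0, 0, 40, 0, 0, 0], [-1, -20, -40, 40, 0, 0, 0], [-1, -30, -40, 40, 0, 0, 0], [-1, -30, -40, 0, 0, 0, 0], [-1, -30, -40, 0, 0, 0, 0], [-1, 0, 0, 0, 0, 0, 0]]}}

```text
time_s: 10.05
tool_pos: [0.5301, -0.0917, 0.1957]
eef_rot: [2.187, 2.233, 0.023]
force: [0.1, 0.1, -0.2]
grip_width: 0.0858
```

```bash
cat > look.py <<'E'
from h import *
import sys
n=sys.argv[1]
th=.0215; O=np.array([606.5,172]); ex=np.array([np.cos(th),np.sin(th)]); ey=np.array([-np.sin(th),np.cos(th)])
for c in ('top','wrist'):
  for z,zm in ((.04,.03),(.046,.036)):
    for o in feet(c,z,zm,show=f'{n}_{c}'):
        p=np.array(o[:2])-O; inbed=o[0]>480 and o[1]>-150
        if inbed==(z>.043): print(c,o,'hood',(p@ex).round(1),(p@ey).round(1))
E
python3 look.py a; python3 t.py 367 -259.5 60 19
```

```text
top (366.7, -259.2, 54.8, 55.7, 17.6) hood -249.0 -425.9
top (628.9, 58.2, 52.2, 54.1, 1.0) hood 19.9 -114.3
wrist (393.7, -129.6, 57.7, 54.7, 58.3) hood -219.2 -297.0
wrist (628.9, 49.3, 56.0, 40.4, 0.8) hood 19.8 -123.2
now [533.9747 -82.732  193.8616] jaw 1.8965727485051709 tilt 1.1408376195429237 go [-166.9747 -176.768  -133.8616] turn 17.10342725149483 w 0.08553204960257232 F [0.4686 0.2133 0.3982]
```

View pics/a_wrist.png

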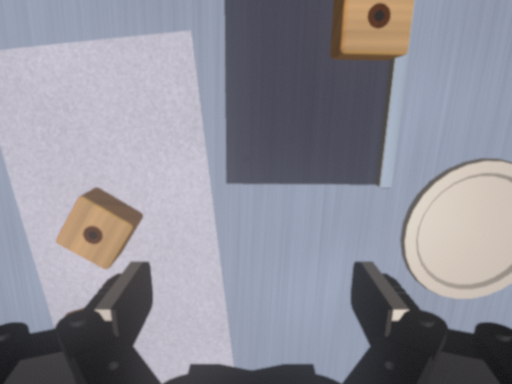

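{"fn": "apply_moves", "kwargs": {"plan": [[-1, -30, -40, 0, 0, 0, 6], [-1, -40, -40, 0, 0, 0, 6], [-1, -40, -40, 0, 0, 0, 4], [-1, -35, -35, 0, 0, 0, 0], [-1, -20, -20, -20, 0, 0, 0], [-1, 0, 0, -40, 0, 0, 0], [-1, 0, 0, 0, 0, 0, 0], [-1, 0, 0, 0, 0, 0, 0]]}}

```text
time_s: 11.05
tool_pos: [0.376, -0.2502, 0.1345]
eef_rot: [1.796, 2.556, 0.015]
force: [-0.4, 0.3, 1.1]
grip_width: 0.0856
```

```bash
python3 t.py 367 -259.5 60 18.5
```

```text
now [ 375.9515 -250.2219  134.5343] jaw 19.833321376406673 tilt 1.1423197904111004 go [ -8.9515  -9.2781 -74.5343] turn -1.3333213764066727 w 0.08558686483310722 F [-0.4107  0.3447  1.0536]
```

{"fn": "apply_moves", "kwargs": {"plan": [[-1, -9, -9, -25, 0, 0, -1], [-1, 0, 0, -30, 0, 0, 0], [-1, 0, 0, -20, 0, 0, 0], [-1, 0, 0, 0, 0, 0, 0], [-1, 0, 0, 0, 0, 0, 0]]}}

```text
time_s: 11.55
tool_pos: [0.3772, -0.2572, 0.0649]
eef_rot: [1.796, 2.547, 0.015]
force: [-0.6, -0.4, -0.0]
grip_width: 0.0851
```

```bash
python3 t.py 367 -259.5 16 18.5;  python3 look.py b
```

```text
now [ 377.1685 -257.1627   64.8595] jaw 19.63316901387361 tilt 1.53361407993689 go [-10.1685  -2.3373 -48.8595] turn -1.1331690138736086 w 0.08513076101853681 F [-0.636  -0.3852 -0.0005]
top (389.7, -132.5, 54.9, 55.3, 58.1) hood -223.3 -299.8
top (628.9, 58.2, 52.2, 54.1, 1.0) hood 19.9 -114.3
wrist (366.8, -257.3, 53.6, 55.4, 19.0) hood -248.9 -424.0
wrist (394.4, -149.1, 72.6, 39.6, 20.4) hood -219.0 -316.5
```

View pics/b_wrist.png

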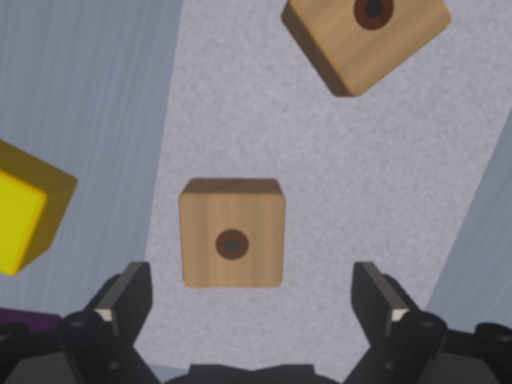

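{"fn": "apply_moves", "kwargs": {"plan": [[-1, -10, 0, 0, 0, 0, -1], [-1, -2, -2, 0, 0, 0, 0], [-1, 0, 0, 0, 0, 0, 0], [-1, 0, 0, 0, 0, 0, 0]]}}

```text
time_s: 12.15
tool_pos: [0.3644, -0.2596, 0.0664]
eef_rot: [1.82, 2.526, 0.021]
force: [-0.4, 0.5, -0.1]
grip_width: 0.0855
```

```bash
python3 t.py 367 -259 16 18.7
```

```text
now [ 364.422  -259.6483   66.436 ] jaw 18.468527058170565 tilt 1.795730817936297 go [  2.578    0.6483 -50.436 ] turn 0.23147294182943412 w 0.0855121178021679 F [-0.4279  0.4963 -0.0602]
```

```bash
cat >> t.py <<'E'
m=R.from_rotvec(s['eef_rot']).as_matrix()[:,2]; print('level', np.degrees(np.cross(m,[0,0,-1])).round(2))
E
python3 t.py 367 -259 16 18.7
```

```text
now [ 364.422  -259.6483   66.436 ] jaw 18.468527058170565 tilt 1.795730817936297 go [  2.578    0.6483 -50.436 ] turn 0.23147294182943412 w 0.0855121178021679 F [-0.4279  0.4963 -0.0602]
level [0.33 1.76 0.  ]
```

{"fn": "apply_moves", "kwargs": {"plan": [[-1, 1, 0, -12, 0, 1.5, 0], [-1, 1, 0, -15, 0, 0, 0], [-1, 0, 0, -15, 0, 0, 0], [-1, 0, 0, -8, 0, 0, 0], [-1, 0, 0, 0, 0, 0, 0], [-1, 0, 0, 0, 0, 0, 0]]}}

```text
time_s: 12.75
tool_pos: [0.3676, -0.2601, 0.0157]
eef_rot: [1.831, 2.543, -0.002]
force: [0.0, 0.3, 0.3]
grip_width: 0.0855
```

```bash
python3 t.py 367 -259 16 18.7
```

```text
now [ 367.5584 -260.1295   15.6817] jaw 18.467577751770577 tilt 0.47113720342862997 go [-0.5584  1.1295  0.3183] turn 0.23242224822942248 w 0.08546318056966486 F [0.0366 0.2919 0.3031]
level [0.34 0.33 0.  ]
```

{"fn": "apply_moves", "kwargs": {"plan": [[1, 0, 0, 1, 0, 0, 0], [1, 0, 0, 0, 0, 0, 0], [1, 0, 0, 0, 0, 0, 0], [1, 0, 0, 0, 0, 0, 0], [1, 0, 0, 0, 0, 0, 0], [1, 0, 0, 0, 0, 0, 0], [1, 0, 0, 20, 0, 0, 0], [1, 0, 0, 40, 0, 0, 0], [1, 0, 0, 40, 0, 0, 0], [1, 30, 10, 25, 0, 0, -4], [1, 35, 35, 0, 0, 0, -7], [1, 40, 40, 0, 0, 0, -6]]}}

```text
time_s: 13.95
tool_pos: [0.4655, -0.1828, 0.1492]
eef_rot: [2.214, 2.217, 0.007]
force: [0.5, -0.8, -1.2]
grip_width: 0.0548
```

{"fn": "apply_moves", "kwargs": {"plan": [[1, 40, 40, 0, 0, 0, 0], [1, 40, 40, 0, 0, 0, 0], [1, 40, 40, 0, 0, 0, 0], [1, 20, 20, 0, 0, 0, 0], [1, 0, 0, 0, 0, 0, 0], [1, 0, 0, 0, 0, 0, 0]]}}

```text
time_s: 14.55
tool_pos: [0.596, -0.0455, 0.1468]
eef_rot: [2.205, 2.227, 0.008]
force: [-0.1, -1.2, -1.3]
grip_width: 0.0546
```

```bash
python3 t.py 621 -1 40 1.3
```

```text
now [596.012  -45.4689 146.804 ] jaw 0.5673833390887796 tilt 0.5279827816751698 go [  24.988    44.4689 -106.804 ] turn 0.7326166609112205 w 0.05463614053977069 F [-0.1394 -1.2062 -1.3047]
level [0.1  0.52 0.  ]
```

{"fn": "apply_moves", "kwargs": {"plan": [[1, 25, 44, 0, 0, 0, 0.7], [1, 0, 0, -35, 0, 0, 0], [1, 0, 0, -35, 0, 0, 0], [1, 0, 0, -15, 0, 0, 0], [1, 0, 0, 0, 0, 0, 0], [1, 0, 0, 0, 0, 0, 0]]}}

```text
time_s: 15.15
tool_pos: [0.6194, -0.0082, 0.0623]
eef_rot: [2.2, 2.228, 0.009]
force: [-0.0, 0.1, -0.8]
grip_width: 0.0547
```

```bash
python3 t.py 624 -2 24 1.3
```

```text
now [619.3633  -8.2248  62.2718] jaw 0.7195725915172828 tilt 0.6821254049211078 go [  4.6367   6.2248 -38.2718] turn 0.5804274084827172 w 0.05465526701712056 F [-0.0158  0.1047 -0.8203]
level [0.17 0.66 0.  ]
```

{"fn": "apply_moves", "kwargs": {"plan": [[1, 4, 5, -15, 0, 0, 0.5], [1, 0, 0, -15, 0, 0, 0], [1, 0, 0, -4, 0, 0, 0], [1, 0, 0, -4, 0, 0, 0], [1, 0, 0, 0, 0, 0, 0]]}}

```text
time_s: 15.65
tool_pos: [0.6256, -0.0042, 0.0249]
eef_rot: [2.189, 2.234, 0.016]
force: [0.5, -0.9, -1.0]
grip_width: 0.0547
```

```bash
python3 t.py 632 -2 23 1.3
```

```text
now [625.5698  -4.2459  24.9383] jaw 1.1679441117102158 tilt 0.9760836011594285 go [ 6.4302  2.2459 -1.9383] turn 0.1320558882897842 w 0.05470637605482863 F [ 0.4865 -0.8592 -1.0152]
level [0.14 0.97 0.  ]
```

{"fn": "apply_moves", "kwargs": {"plan": [[1, 0, 0, -3, 0, 0, 0], [1, 3, 0, 0, 0, 0, 0], [1, 3, 0, 0, 0, 0, 0], [1, 2, 0, 0, 0, 0, 0], [1, 2, 0, 0, 0, 0, 0]]}}

```text
time_s: 16.15
tool_pos: [0.6328, -0.0044, 0.025]
eef_rot: [2.195, 2.238, 0.012]
force: [-8.2, -0.0, 1.5]
grip_width: 0.0548
```

{"fn": "apply_moves", "kwargs": {"plan": [[1, 4, 0, 0, 0, 0, 0], [1, 3, 0, 0, 0, 0, 0]]}}

```text
time_s: 16.35
tool_pos: [0.6331, -0.0042, 0.0244]
eef_rot: [-2.198, -2.236, 0.0]
force: [-17.8, 2.3, 20.7]
grip_width: 0.0551
```

{"fn": "apply_moves", "kwargs": {"plan": [[0.2, 0, 0, 0, 0, 0, 0], [-0.4, 0, 0, 0, 0, 0, 0], [-0.4, 0, 0, 0, 0, 0, 0], [-0.4, 0, 0, 0, 0, 0, 0], [-0.4, 0, 0, 15, 0, 0, 0], [-0.4, 0, 0, 40, 0, 0, 0], [-1, 0, 0, 40, 0, 0, 8], [-1, -20, -20, 40, 0, 0, 8], [-1, -40, -20, 20, 0, 0, 8], [-1, -40, -20, 0, 0, 0, 8], [-1, -40, -20, 0, 0, 0, 8], [-1, 0, 0, 0, 0, 0, 8]]}}

```text
time_s: 17.55
tool_pos: [0.4896, -0.0887, 0.1907]
eef_rot: [1.057, 2.951, -0.003]
force: [0.5, -0.8, 0.3]
grip_width: 0.0857
```

```bash
python3 look.py c; python3 t.py 400 -140 100 58
```

```text
top (630.0, -5.2, 52.2, 54.0, 1.0) hood 19.7 -177.7
top (628.9, 58.2, 52.2, 54.1, 1.0) hood 19.9 -114.3
wrist (391.6, -130.1, 55.7, 54.0, 58.2) hood -221.3 -297.4
wrist (627.2, -4.5, 59.2, 55.2, 1.6) hood 16.9 -176.9
wrist (626.8, 56.0, 58.2, 56.1, 0.7) hood 17.8 -116.4
now [494.7958 -83.8511 190.2352] jaw 50.441831020926585 tilt 0.5351503538343887 go [-94.7958 -56.1489 -90.2352] turn 7.558168979073415 w 0.08552132075867033 F [ 0.3906 -0.6878 -0.6008]
level [0.37 0.38 0.  ]
```

View pics/c_wrist.png

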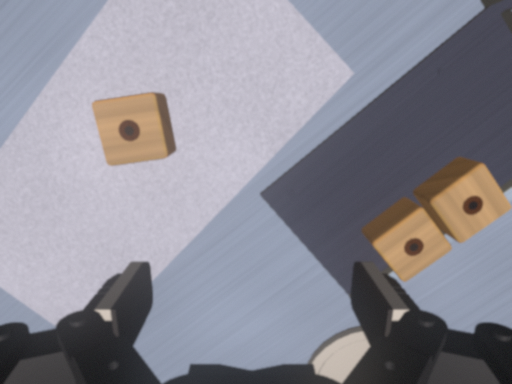

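{"fn": "apply_moves", "kwargs": {"plan": [[-1, -40, -25, -20, 0, 0, 4], [-1, -40, -25, -30, 0, 0, 4], [-1, -15, -10, -30, 0, 0, 0], [-1, 0, 0, -10, 0, 0, 0], [-1, 0, 0, 0, 0, 0, 0], [-1, 0, 0, 0, 0, 0, 0]]}}

```text
time_s: 18.35
tool_pos: [0.4042, -0.143, 0.0998]
eef_rot: [0.863, 3.007, -0.017]
force: [0.2, 0.7, -0.0]
grip_width: 0.0854
```

```bash
python3 t.py 400 -139 60 58
```

```text
now [ 404.2368 -142.9745   99.7844] jaw 57.991079811188904 tilt 0.9608447189762791 go [ -4.2368   3.9745 -39.7844] turn 0.008920188811096352 w 0.08537717597058381 F [ 0.1676  0.6689 -0.0347]
level [0.79 0.54 0.  ]
```

{"fn": "apply_moves", "kwargs": {"plan": [[-1, -6, 6, -15, 0, 0, 0], [-1, -2, 0, -15, 0, 0, 0], [-1, 0, 0, -8, 0.8, 0.5, 0], [-1, 0, 0, 0, 0, 0, 0], [-1, 0, 0, 0, 0, 0, 0]]}}

```text
time_s: 18.85
tool_pos: [0.4066, -0.1349, 0.0662]
eef_rot: [0.858, 3.011, -0.005]
force: [0.4, -0.8, 0.4]
grip_width: 0.0855
```

```bash
python3 t.py 397 -137 16 58; python3 look.py d
```

```text
now [ 406.5637 -134.8695   66.2077] jaw 58.17921503412931 tilt 0.6046790227773687 go [ -9.5637  -2.1305 -50.2077] turn -0.17921503412930662 w 0.08547366788486266 F [ 0.417 -0.784  0.351]
level [0.32 0.51 0.  ]
top (630.0, -5.2, 52.2, 54.0, 1.0) hood 19.7 -177.7
top (628.9, 58.2, 52.2, 54.1, 1.0) hood 19.9 -114.3
wrist (388.5, -131.2, 53.6, 54.7, 58.2) hood -224.5 -298.4
```

View pics/d_wrist.png

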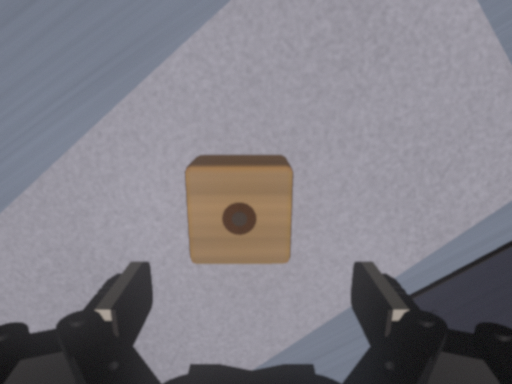

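{"fn": "apply_moves", "kwargs": {"plan": [[-1, -10, -2, 0, 0, 0, 0], [-1, -4, -2, 0, 0, 0, 0], [-1, 0, 0, 0, 0, 0, 0]]}}

```text
time_s: 19.35
tool_pos: [0.3906, -0.1392, 0.0665]
eef_rot: [0.859, 3.011, -0.002]
force: [-0.4, 0.8, -0.6]
grip_width: 0.0855
```

```bash
python3 t.py 390 -132 16 58
```

```text
now [ 390.5571 -139.2453   66.4948] jaw 58.14579354437546 tilt 0.6180827866607778 go [ -0.5571   7.2453 -50.4948] turn -0.14579354437545788 w 0.08552389609057469 F [-0.4029  0.8358 -0.6151]
level [0.22 0.58 0.  ]
```

{"fn": "apply_moves", "kwargs": {"plan": [[-1, 0, 7, -12, 0, 0, 0], [-1, 0, 0, -15, 0, 0, 0], [-1, 0, 0, -14, 0, 0.5, 0], [-1, 0, 0, -8, 0, 0, 0], [-1, 0, 0, 0, 0, 0, 0], [-1, 0, 0, 0, 0, 0, 0]]}}

```text
time_s: 19.95
tool_pos: [0.3909, -0.1321, 0.0173]
eef_rot: [0.863, 3.015, -0.001]
force: [0.5, 0.4, 0.1]
grip_width: 0.0856
```

```bash
python3 t.py 390 -132 16 58
```

```text
now [ 390.933  -132.1295   17.2709] jaw 58.0526242784525 tilt 0.3177192083707383 go [-0.933   0.1295 -1.2709] turn -0.052624278452498174 w 0.08561602923425914 F [0.5467 0.4399 0.114 ]
level [0.11 0.3  0.  ]
```

{"fn": "apply_moves", "kwargs": {"plan": [[1, 0, 0, -1, 0, 0, 0], [1, 0, 0, 0, 0, 0, 0], [1, 0, 0, 0, 0, 0, 0], [1, 0, 0, 0, 0, 0, 0], [1, 0, 0, 0, 0, 0, 0], [1, 0, 0, 0, 0, 0, 0], [1, 0, 0, 20, 0, 0, 0], [1, 0, 0, 40, 0, 0, 0], [1, 0, 0, 40, 0, 0, -8], [1, 30, 0, 25, 0, 0, -8], [1, 35, 0, 0, 0, 0, -8], [1, 40, 5, 0, 0, 0, -8]]}}

```text
time_s: 21.15
tool_pos: [0.4954, -0.1275, 0.1487]
eef_rot: [1.681, 2.645, 0.021]
force: [-0.2, -1.1, 0.7]
grip_width: 0.0548
```

{"fn": "apply_moves", "kwargs": {"plan": [[1, 40, 5, 0, 0, 0, -8], [1, 40, 10, 0, 0, 0, -8], [1, 20, 10, 0, 0, 0, -8], [1, 0, 0, 0, 0, 0, 0], [1, 0, 0, 0, 0, 0, 0]]}}

```text
time_s: 21.65
tool_pos: [0.6037, -0.0986, 0.1463]
eef_rot: [2.206, 2.22, 0.015]
force: [-0.9, 0.3, -1.0]
grip_width: 0.0548
```

```bash
python3 t.py 621 -64 60 1.3
```

```text
now [603.7469 -98.6492 146.2813] jaw 0.369421796823277 tilt 0.8819968098585765 go [ 17.2531  34.6492 -86.2813] turn 0.930578203176723 w 0.05477685393795766 F [-0.8728  0.2664 -0.9959]
level [0.11 0.87 0.  ]
```

{"fn": "apply_moves", "kwargs": {"plan": [[1, 17, 30, 0, 0, 0, 0.9], [1, 0, 0, -35, 0, 0, 0], [1, 0, 0, -35, 0, 0, 0], [1, 0, 0, -15, 0, 0, 0], [1, 0, 0, 0, 0, 0, 0], [1, 0, 0, 0, 0, 0, 0]]}}

```text
time_s: 22.25
tool_pos: [0.6176, -0.0715, 0.0621]
eef_rot: [2.183, 2.242, 0.018]
force: [0.6, -0.3, -0.5]
grip_width: 0.0547
```

```bash
python3 t.py 624 -64 25 1.3
```

```text
now [617.5784 -71.5125  62.065 ] jaw 1.5341363042845628 tilt 0.9880958235142617 go [  6.4216   7.5125 -37.065 ] turn -0.23413630428456278 w 0.054705380504740095 F [ 0.5929 -0.2674 -0.4859]
level [0.03 0.99 0.  ]
```

{"fn": "apply_moves", "kwargs": {"plan": [[1, 5, 6, -15, 0, 0, 0], [1, 0, 0, -15, 0, 0, 0], [1, 0, 0, -4, 0, 0, 0], [1, 0, 0, -4, 0, 0, 0], [1, 0, 0, 0, 0, 0, 0]]}}

```text
time_s: 22.75
tool_pos: [0.6249, -0.0659, 0.0246]
eef_rot: [2.18, 2.239, 0.024]
force: [0.1, -0.0, 0.2]
grip_width: 0.0546
```

```bash
python3 t.py 634 -64 23 1.3
```

```text
now [624.8692 -65.9366  24.6474] jaw 1.540208457779156 tilt 1.2919591485537323 go [ 9.1308  1.9366 -1.6474] turn -0.2402084577791559 w 0.05459856489172309 F [ 0.0517 -0.0484  0.1508]
level [0.02 1.29 0.  ]
```

{"fn": "apply_moves", "kwargs": {"plan": [[1, 0, 1, -2, 0, 0, 0], [1, 4, 0, 0, 0, 0, 0], [1, 3, 0, 0, 0, 0, 0], [1, 3, 0, 0, 0, 0, 0], [1, 3, 0, 0, 0, 0, 0]]}}

```text
time_s: 23.25
tool_pos: [0.634, -0.0666, 0.024]
eef_rot: [2.188, 2.241, 0.016]
force: [-13.4, 1.9, 7.9]
grip_width: 0.0544
```

{"fn": "apply_moves", "kwargs": {"plan": [[1, 4, 0, 0, 0, 0, 0], [1, 3, 0, 0, 0, 0, 0]]}}

```text
time_s: 23.45
tool_pos: [0.6342, -0.0666, 0.0238]
eef_rot: [-2.194, -2.243, -0.005]
force: [-15.3, 2.5, 13.7]
grip_width: 0.0545
```

{"fn": "apply_moves", "kwargs": {"plan": [[1, -1, 0, 1, 0, 0, 0], [1, -0.2, 10, 0, 0, 0, 0], [1, -0.2, 10, 0, 0, 0, 0], [1, -0.2, 10, 0, 0, 0, 0], [1, -0.2, 10, 0, 0, 0, 0], [1, 0, 0, 0, 0, 0, 0]]}}

```text
time_s: 24.05
tool_pos: [0.6327, -0.0223, 0.0245]
eef_rot: [-2.193, -2.245, -0.005]
force: [-0.3, 0.4, -0.1]
grip_width: 0.0548
```

```bash
python3 t.py 634 -32 23 1.3
```

```text
now [632.7289 -22.2906  24.5478] jaw 1.3247776029781697 tilt 0.25998461190277516 go [ 1.2711 -9.7094 -1.5478] turn -0.024777602978169666 w 0.0548422773440867 F [-0.282   0.4339 -0.0837]
level [-0.26 -0.02 -0.  ]
```

{"fn": "apply_moves", "kwargs": {"plan": [[1, 3, 0, -2, 0, 0, 0], [1, 3, 0, 0, 0, 0, 0], [0.2, 0, 0, 0, 0, 0, 0], [-0.4, 0, 0, 0, 0, 0, 0], [-0.4, 0, 0, 0, 0, 0, 0], [-0.4, 0, 0, 0, 0, 0, 0], [-0.4, 0, 0, 15, 0, 0, 0], [-0.4, 0, 0, 40, 0, 0, 0], [-1, 0, -10, 40, 0, 0, 0], [-1, 0, -20, 40, 0, 0, 0], [-1, -10, -30, 40, 0, 0, 0], [-1, -20, -30, 40, 0, 0, 0]]}}

```text
time_s: 25.25
tool_pos: [0.6032, -0.1041, 0.2397]
eef_rot: [-2.172, -2.245, 0.013]
force: [1.6, -0.2, 0.0]
grip_width: 0.0854
```

```bash
python3 look.py e; python3 t.py 560 175 300 1.3; python3 - <<'E'
from h import *
f,K,d,M=world('top'); save('e_topz',f['image'],(90,390,130,290),2.6)
E
```

```text
now [ 603.1653 -104.4971  239.0227] jaw 1.703265268255647 tilt 1.0788039595339183 go [-43.1653 279.4971  60.9773] turn -0.403265268255647 w 0.08555722052322905 F [ 0.1228  0.4015 -0.3132]
level [-0.46 -0.97 -0.  ]
```

View pics/e_topz.png

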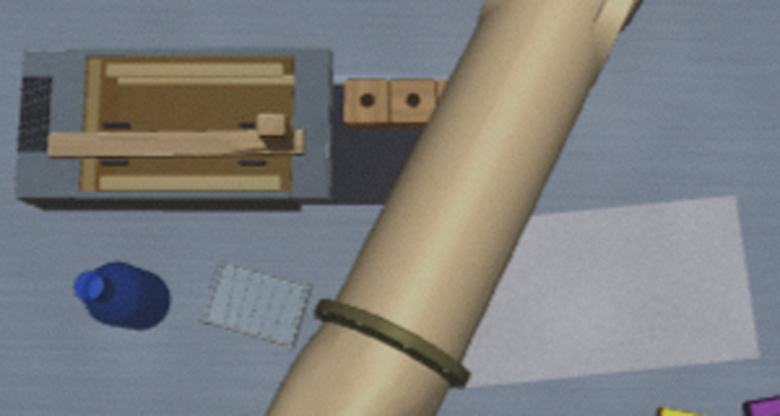

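View pics/e_wrist.png

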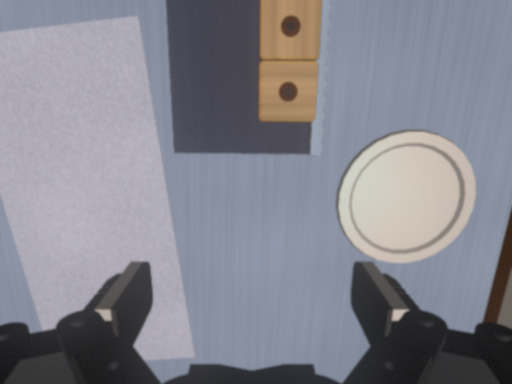

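{"fn": "apply_moves", "kwargs": {"plan": [[-1, 0, 0, 40, 0, 0, 0], [-1, 0, 20, 40, 0, 0, 0], [-1, -10, 40, 10, 0, 0, 0], [-1, -10, 40, 0, 0, 0, 0], [-1, -10, 40, 0, 0, 0, 0], [-1, -10, 40, 0, 0, 0, 0], [-1, 0, 40, 0, 0, 0, 0], [-1, 0, 40, 0, 0, 0, 0], [-1, 0, 0, 0, 0, 0, 0], [-1, 0, 0, 0, 0, 0, 0]]}}

```text
time_s: 26.5
tool_pos: [0.5539, 0.1847, 0.3158]
eef_rot: [-2.137, -2.254, 0.043]
force: [0.2, -1.0, -0.5]
grip_width: 0.0853
```

```bash
python3 t.py 557 180 300 1.3; python3 - <<'E'
from h import *
for c in ('wrist','top'):
    st=get_state(); f,K,d,M=world(c,st=st); P=cloud(f,K,d,M); save('f_'+c,f['image'])
    for lo,hi in ((.195,.215),(.108,.120)):
        m=((P[:,:,2]>lo)&(P[:,:,2]<hi)&(P[:,:,0]>.5)&(P[:,:,0]<.62)&(P[:,:,1]>.1)&(P[:,:,1]<.48)).astype(np.uint8)
        for k in cv2.findContours(m,0,1)[0]:
            if cv2.contourArea(k)>25:
                W=onplane(k.reshape(-1,2),(lo+hi)/2-(.001 if lo<.15 else 0),K,d,M)[:,:2]; print(c,lo,cv2.minAreaRect((W*1000).astype(np.float32)))
E
```

```text
now [553.9081 184.6822 315.7544] jaw 3.0554827397719824 tilt 2.5960775867382457 go [  3.0919  -4.6822 -15.7544] turn -1.7554827397719823 w 0.08532331678931764 F [ 0.2418 -0.9632 -0.5059]
level [-0.25 -2.58 -0.  ]
wrist 0.195 ((562.91650390625, 185.3043975830078), (23.565818786621094, 30.598047256469727), 1.9161957502365112)
wrist 0.108 ((583.4418334960938, 217.93121337890625), (4.156308650970459, 30.00383758544922), 1.2479021549224854)
wrist 0.108 ((539.7926635742188, 217.37448120117188), (4.037450313568115, 28.006441116333008), 2.846299886703491)
wrist 0.108 ((560.306396484375, 270.3854675292969), (28.059951782226562, 157.28921508789062), 1.7963324785232544)
top 0.195 ((561.3209228515625, 181.68280029296875), (22.91042709350586, 30.88555908203125), 1.0295860767364502)
top 0.108 ((554.80078125, 421.81268310546875), (27.60570526123047, 61.6170654296875), 1.0360296964645386)
top 0.108 ((562.3628540039062, 172.12765502929688), (27.5899715423584, 29.98578643798828), 1.0355253219604492)
```

View pics/f_wrist.png

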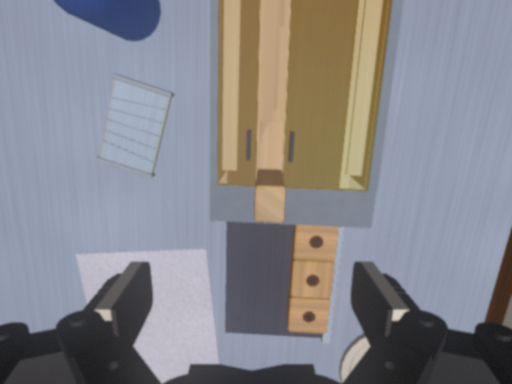

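{"fn": "apply_moves", "kwargs": {"plan": [[-1, 4, -2, -10, 0, -2.6, -1.7], [-1, 3, 0, -30, 0, 0, 0], [-1, 0, 0, -30, 0, 0, 0], [-1, 0, 0, 0, 0, 0, 0], [-1, 0, 0, 0, 0, 0, 0]]}}

```text
time_s: 27.1
tool_pos: [0.5621, 0.1764, 0.2446]
eef_rot: [-2.206, -2.235, -0.008]
force: [-0.5, -0.4, 1.0]
grip_width: 0.0853
```

```bash
python3 t.py 561.5 182 161 1.3
```

```text
now [562.1294 176.3919 244.6335] jaw 0.765892224176654 tilt 0.3184747664991389 go [ -0.6294   5.6081 -83.6335] turn 0.534107775823346 w 0.08527362407573547 F [-0.4618 -0.3666  0.9571]
level [-0.27  0.16  0.  ]
```

{"fn": "apply_moves", "kwargs": {"plan": [[-1, 0, 6, 0, 0, 0, 0.5], [-1, 0, 0, -25, 0, 0, 0], [-1, 0, 0, -25, 0, 0, 0], [-1, 0, 0, -20, 0, 0, 0], [-1, 0, 0, 0, 0, 0, 0], [-1, 0, 0, 0, 0, 0, 0]]}}

```text
time_s: 27.7
tool_pos: [0.5673, 0.1839, 0.1824]
eef_rot: [2.193, 2.245, 0.027]
force: [-0.2, -0.6, 0.1]
grip_width: 0.0853
```

```bash
python3 t.py 561.5 182 161 1.3
```

```text
now [567.3063 183.8507 182.4268] jaw 1.335569279690189 tilt 1.0171658009654196 go [ -5.8063  -1.8507 -21.4268] turn -0.03556927969018897 w 0.08526621288220752 F [-0.2202 -0.6222  0.099 ]
level [-0.58  0.84  0.  ]
```

{"fn": "apply_moves", "kwargs": {"plan": [[-1, -6, -1, -5, -0.6, 0.8, 0], [-1, 0, 0, -10, 0, 0, 0], [-1, 0, 0, -6, 0, 0, 0], [-1, 0, 0, 0, 0, 0, 0], [-1, 0, 0, 0, 0, 0, 0]]}}

```text
time_s: 28.2
tool_pos: [0.5628, 0.1836, 0.1638]
eef_rot: [2.193, 2.247, 0.006]
force: [-0.8, -0.2, -1.0]
grip_width: 0.0853
```

```bash
python3 t.py 561.5 182 161 1.3
```

```text
now [562.8191 183.5851 163.8091] jaw 1.3898241242577862 tilt 0.2561797400957606 go [-1.3191 -1.5851 -2.8091] turn -0.08982412425778619 w 0.08532813570404774 F [-0.7657 -0.1536 -0.9847]
level [-0.06  0.25  0.  ]
```

{"fn": "apply_moves", "kwargs": {"plan": [[1, -1, -1, -2, 0, 0, 0], [1, 0, 0, 0, 0, 0, 0], [1, 0, 0, 0, 0, 0, 0], [1, 0, 0, 0, 0, 0, 0], [1, 0, 0, 0, 0, 0, 0], [1, 0, 0, 0, 0, 0, 0], [1, 0, 0, 0, 0, 0, 0], [1, 0, 0, 0, 0, 0, 0], [1, 0, 0, 0, 0, 0, 0], [1, 0, 0, 0, 0, 0, 0]]}}

```text
time_s: 29.2
tool_pos: [0.562, 0.1823, 0.1623]
eef_rot: [2.193, 2.246, 0.007]
force: [-0.5, -0.4, 0.1]
grip_width: 0.0232
```

```bash
python3 t.py 561.5 182 161 1.3
```

```text
now [562.0387 182.3232 162.2926] jaw 1.3727877692941977 tilt 0.29984568374294607 go [-0.5387 -0.3232 -1.2926] turn -0.07278776929419761 w 0.023219860464605967 F [-0.541  -0.3819  0.1222]
level [-0.08  0.29  0.  ]
```

{"fn": "apply_moves", "kwargs": {"plan": [[1, 0, 0, 15, 0, 0, 0], [1, 0, 0, 30, 0, 0, 0], [1, 0, 0, 35, 0, 0, 0], [1, 0, -20, 0, 0, 0, 0], [1, 5, -40, 0, 0, 0, 0], [1, 10, -40, 0, 0, 0, 0], [1, 10, -40, 0, 0, 0, 0], [1, 10, -40, 0, 0, 0, 0], [1, 10, -40, 0, 0, 0, 0], [1, 10, -40, 0, 0, 0, 0], [1, 10, -30, 0, 0, 0, 0], [1, 0, 0, 0, 0, 0, 0]]}}

```text
time_s: 30.4
tool_pos: [0.6237, -0.1221, 0.2518]
eef_rot: [2.186, 2.247, 0.006]
force: [-0.7, 0.1, -1.0]
grip_width: 0.0232
```

```bash
python3 t.py 640 -335 160 1.2; python3 look.py g
```

```text
now [ 623.7137 -122.1366  251.8301] jaw 1.5771634193180184 tilt 0.4014501730414179 go [  16.2863 -212.8634  -91.8301] turn -0.37716341931801844 w 0.02322048160077573 F [-0.6865  0.1421 -0.9982]
level [0.09 0.39 0.  ]
```

View pics/g_wrist.png

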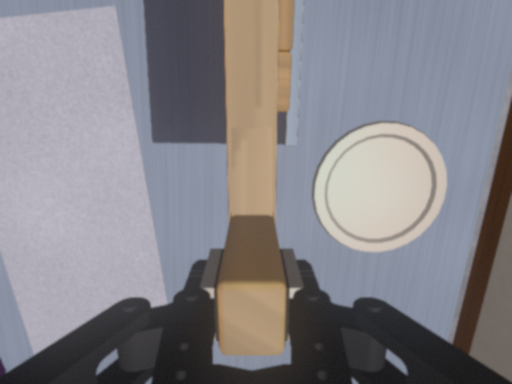

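The stick is firmly held and straight, with the row visible to its right at (285,80). On to behind the row.

{"fn": "apply_moves", "kwargs": {"plan": [[1, 3, -40, 0, 0, 0, 0], [1, 3, -40, 0, 0, 0, 0], [1, 3, -40, 0, 0, 0, 0], [1, 3, -40, 0, 0, 0, 0], [1, 3, -40, 0, 0, 0, 0], [1, 0, -10, 0, 0, 0, 0], [1, 0, 0, 0, 0, 0, 0], [1, 0, 0, 0, 0, 0, 0]]}}

```text
time_s: 31.4
tool_pos: [0.646, -0.3082, 0.2502]
eef_rot: [-2.139, -2.296, -0.021]
force: [-0.6, 0.8, -0.7]
grip_width: 0.0232
```

```bash
python3 t.py 640 -335 160 1.2; python3 look.py h;python3 - <<'E'
from h import *
f,K,d,M=world('scene'); save('h_s',f['image'],(110,360,60,280),2.8)
E
```

```text
now [ 645.9802 -308.1677  250.1805] jaw 4.058961816323135 tilt 0.7917615668468085 go [ -5.9802 -26.8323 -90.1805] turn -2.858961816323135 w 0.0232228336098929 F [-0.6476  0.8429 -0.7188]
level [-0.71  0.35  0.  ]
```

View pics/h_wrist.png

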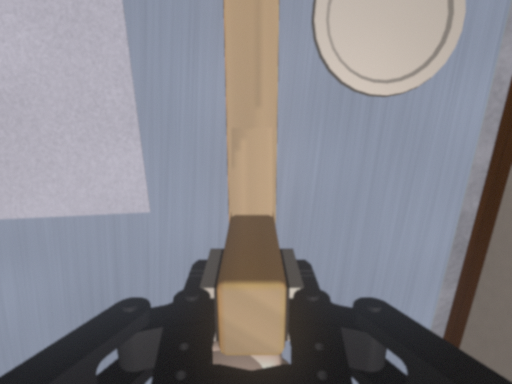

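View pics/h_s.png

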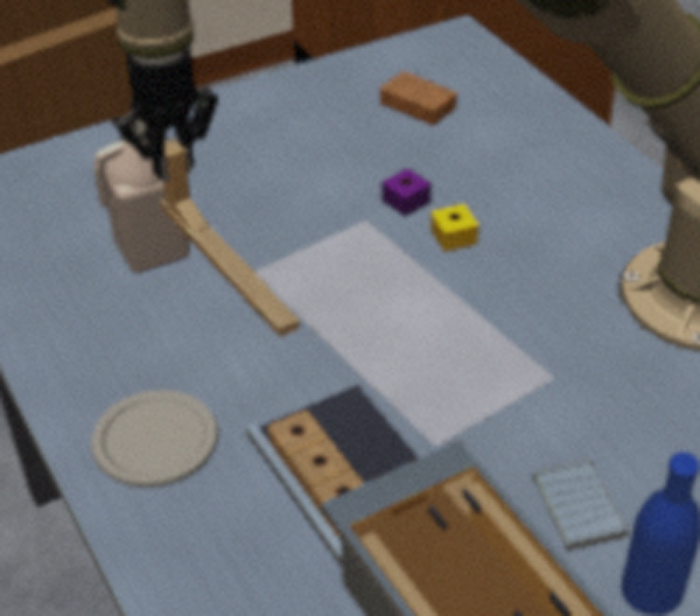

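{"fn": "apply_moves", "kwargs": {"plan": [[1, -4, -26, 0, -0.7, 0.3, -2.8], [1, 0, 0, 0, 0, 0, 0], [1, 0, 0, -30, 0, 0, 0], [1, 0, 0, -30, 0, 0, 0], [1, 0, 0, -30, 0, 0, 0], [1, 0, 0, 0, 0, 0, 0], [1, 0, 0, 0, 0, 0, 0]]}}

```text
time_s: 32.35
tool_pos: [0.6453, -0.3278, 0.1617]
eef_rot: [2.183, 2.252, 0.008]
force: [0.2, 0.0, -0.7]
grip_width: 0.0231
```

```bash
python3 t.py 640 -335 100 1.2
```

```text
now [ 645.3372 -327.8081  161.6824] jaw 1.782837797202201 tilt 0.42401712159029936 go [ -5.3372  -7.1919 -61.6824] turn -0.582837797202201 w 0.0230669996177148 F [ 0.2014  0.0028 -0.7352]
level [0.   0.42 0.  ]
```

{"fn": "apply_moves", "kwargs": {"plan": [[1, -5, -7, -15, 0, 0.4, -0.6], [1, 0, 0, -25, 0, 0, 0], [1, 0, 0, -20, 0, 0, 0], [1, 0, 0, -10, 0, 0, 0], [1, 0, 0, 0, 0, 0, 0], [1, 0, 0, 0, 0, 0, 0]]}}

```text
time_s: 32.95
tool_pos: [0.6418, -0.3385, 0.0961]
eef_rot: [2.193, 2.236, 0.002]
force: [-0.3, 0.1, -1.4]
grip_width: 0.0234
```

```bash
python3 t.py 640 -335 72 1.2; python3 look.py i;python3 - <<'E'
from h import *
f,K,d,M=world('scene'); save('i_s',f['image'],(110,310,60,280),2.7)
E
```

```text
now [ 641.8434 -338.5241   96.1331] jaw 1.1247849574851094 tilt 0.5704412949947251 go [ -1.8434   3.5241 -24.1331] turn 0.07521504251489053 w 0.02338270702956393 F [-0.3096  0.1293 -1.3644]
level [0.34 0.46 0.  ]
```

View pics/i_wrist.png

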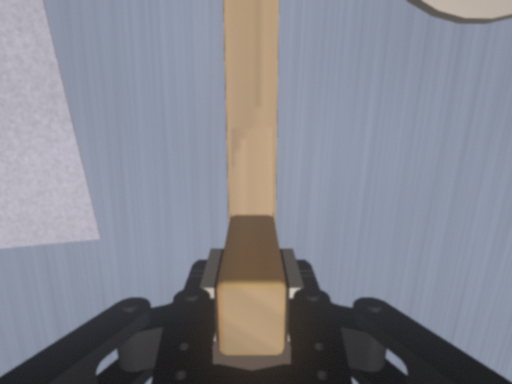

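View pics/i_s.png

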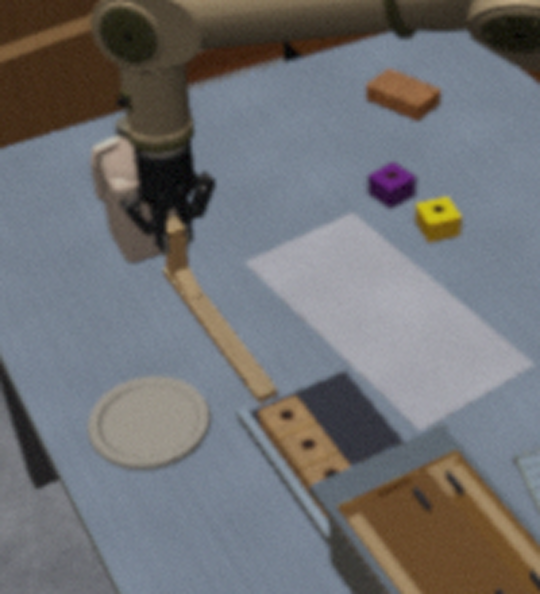

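```bash
python3 - <<'E'
from h import *
f,K,d,M=world('top'); P=cloud(f,K,d,M); im=f['image']; save('i_t',im,(180,460,100,280),2.8)
E
```

```text
(no output)
```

View pics/i_t.png

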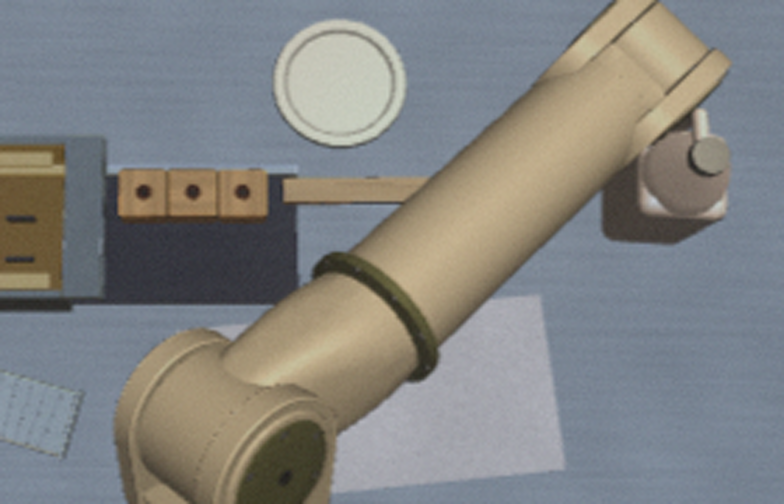

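{"fn": "apply_moves", "kwargs": {"plan": [[1, -2, 2, -12, 0.3, 0.4, 0], [1, 0, 0, -9, 0, 0, 0], [1, 0, 0, -2, 0, 0, 0], [1, 0, 0, 0, 0, 0, 0]]}}

```text
time_s: 33.65
tool_pos: [0.6399, -0.3355, 0.0708]
eef_rot: [2.199, 2.244, 0.001]
force: [-0.2, -0.9, -1.4]
grip_width: 0.0239
```

```bash
python3 t.py 640 -335 72 1.2
```

```text
now [ 639.8636 -335.4888   70.7986] jaw 1.1711387539984635 tilt 0.051828447858090716 go [0.1364 0.4888 1.2014] turn 0.0288612460015365 w 0.023874597320454573 F [-0.1523 -0.8517 -1.3566]
level [-0.03  0.04  0.  ]
```

Level and aligned. Push slowly.

{"fn": "apply_moves", "kwargs": {"plan": [[1, -0.2, 8, 0, 0, 0, 0], [1, -0.2, 10, 0, 0, 0, 0], [1, -0.2, 10, 0, 0, 0, 0], [1, -0.2, 10, 0, 0, 0, 0], [1, -0.2, 10, 0, 0, 0, 0], [1, 0, 0, 0, 0, 0, 0]]}}

```text
time_s: 34.25
tool_pos: [0.6392, -0.2828, 0.0716]
eef_rot: [2.196, 2.244, 0.002]
force: [0.8, 1.1, -1.0]
grip_width: 0.0234
```

```bash
python3 t.py 639 -285 71 1.2;python3 - <<'E'
from h import *
f,K,d,M=world('top'); save('j_t',f['image'],(140,420,120,260),2.8)
E
```

```text
now [ 639.2349 -282.8071   71.5832] jaw 1.237404311102249 tilt 0.10168991968436972 go [-0.2349 -2.1929 -0.5832] turn -0.037404311102249066 w 0.023388213368464514 F [ 0.7732  1.1455 -0.9936]
level [0.01 0.1  0.  ]
```

View pics/j_t.png

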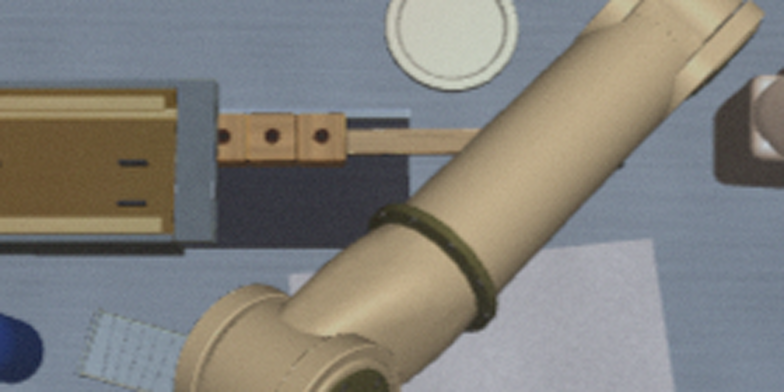

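{"fn": "apply_moves", "kwargs": {"plan": [[1, -0.2, 11, 0, 0, 0, 0], [1, -0.2, 11, 0, 0, 0, 0], [1, -0.2, 11, 0, 0, 0, 0], [1, -0.2, 11, 0, 0, 0, 0], [1, -0.2, 11, 0, 0, 0, 0], [1, -0.2, 11, 0, 0, 0, 0], [1, -0.2, 11, 0, 0, 0, 0], [1, -0.2, 11, 0, 0, 0, 0], [1, 0, 0, 0, 0, 0, 0]]}}

```text
time_s: 35.2
tool_pos: [0.6369, -0.1878, 0.0719]
eef_rot: [2.196, 2.243, 0.001]
force: [0.5, 0.0, -2.3]
grip_width: 0.0237
```

```bash
python3 t.py 637 -193 71 1.2;python3 - <<'E'
from h import *
f,K,d,M=world('top'); save('k_t',f['image'],(140,420,120,260),2.8)
E
```

```text
now [ 636.9032 -187.7875   71.9122] jaw 1.2135021317817334 tilt 0.11624656699972899 go [ 0.0968 -5.2125 -0.9122] turn -0.013502131781733429 w 0.023741118134514506 F [ 0.54    0.047  -2.2529]
level [0.06 0.1  0.  ]
```

View pics/k_t.png

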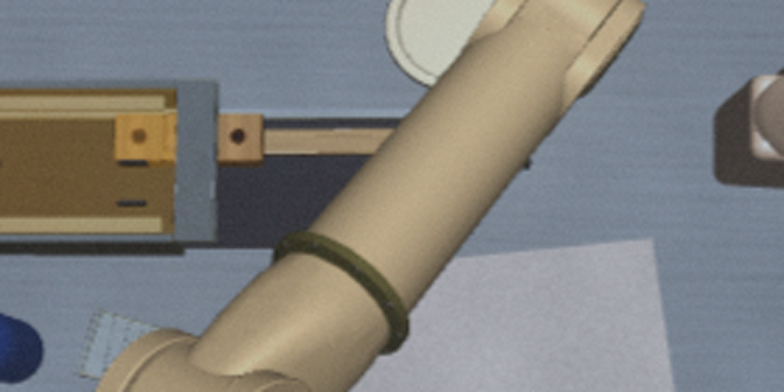

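{"fn": "apply_moves", "kwargs": {"plan": [[1, -0.2, 11, 0, 0, 0, 0], [1, -0.2, 11, 0, 0, 0, 0], [1, -0.2, 11, 0, 0, 0, 0], [1, -0.2, 11, 0, 0, 0, 0], [1, -0.2, 11, 0, 0, 0, 0], [1, -0.2, 11, 0, 0, 0, 0], [1, -0.2, 11, 0, 0, 0, 0], [1, -0.2, 11, 0, 0, 0, 0], [1, -0.2, 11, 0, 0, 0, 0], [1, -0.2, 11, 0, 0, 0, 0], [1, 0, 0, 0, 0, 0, 0]]}}

```text
time_s: 36.35
tool_pos: [0.6338, -0.0697, 0.0722]
eef_rot: [2.198, 2.241, -0.001]
force: [0.5, 0.1, -0.4]
grip_width: 0.0233
```

```bash
python3 t.py 635 -75 71 1.2;python3 - <<'E'
from h import *
f,K,d,M=world('top'); save('l_t',f['image'],(90,370,120,260),2.8)
E
```

```text
now [633.8092 -69.7176  72.1905] jaw 1.1214824904434346 tilt 0.156631433968465 go [ 1.1908 -5.2824 -1.1905] turn 0.07851750955656533 w 0.023261010584950968 F [ 0.4956  0.1303 -0.4013]
level [0.13 0.09 0.  ]
```

View pics/l_t.png

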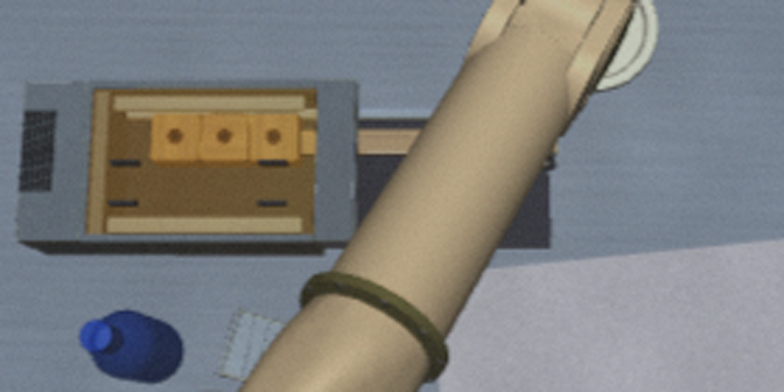

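{"fn": "apply_moves", "kwargs": {"plan": [[1, 0, 9, 0, 0, 0, 0], [1, 0, 8, 0, 0, 0, 0], [1, 0, 6, 0, 0, 0, 0], [1, 0, 5, 0, 0, 0, 0], [1, 0, 4, 0, 0, 0, 0]]}}

```text
time_s: 36.9
tool_pos: [0.6331, -0.0395, 0.0726]
eef_rot: [2.201, 2.235, -0.004]
force: [-0.5, -2.3, -0.8]
grip_width: 0.0234
```

{"fn": "apply_moves", "kwargs": {"plan": [[1, 0, 4, 0, 0, 0, 0], [1, 0, 3, 0, 0, 0, 0], [1, 0, 3, 0, 0, 0, 0]]}}

```text
time_s: 37.2
tool_pos: [0.6331, -0.0324, 0.0734]
eef_rot: [2.201, 2.23, -0.008]
force: [-0.7, -13.0, 3.7]
grip_width: 0.0234
```

{"fn": "apply_moves", "kwargs": {"plan": [[1, 0.5, 2, 0, 0, 0, 0], [1, 0.5, 2, 0, 0, 0, 0], [1, 0, 2, 0, 0, 0, 0]]}}

```text
time_s: 37.5
tool_pos: [0.6339, -0.0319, 0.0745]
eef_rot: [2.203, 2.221, -0.014]
force: [-0.5, -5.5, -0.0]
grip_width: 0.0236
```

```bash
python3 t.py 635 -75 71 1.2;python3 - <<'E'
from h import *
f,K,d,M=world('top'); save('m_t',f['image'],(90,250,130,230),4.8)
E
```

```text
now [633.9259 -31.8596  74.4703] jaw 0.46779342594062495 tilt 0.9408562577882464 go [  1.0741 -43.1404  -3.4703] turn 0.7322065740593751 w 0.023623632775156972 F [-0.4804 -5.527  -0.0133]
level [0.92 0.19 0.  ]
```

View pics/m_t.png

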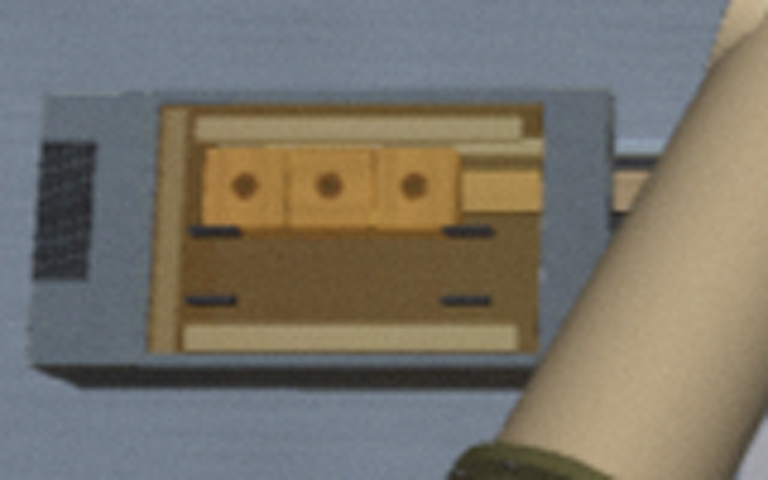

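```bash
python3 - <<'E'
from h import *
f,K,d,M=world('top')
th=.0205;O=np.array([606.7,173]); ex=np.array([np.cos(th),np.sin(th)]); ey=np.array([-np.sin(th),np.cos(th)])
px=np.array([(203,187),(286,187),(374,187),(459,187),(415,184),(330,184),(245,184),(245,147),(415,149),(245,228),(415,232)])/4.8+[90,130]
for p,w in zip(px,onplane(px,.046,K,d,M)): q=w[:2]*1000-O; print(p.round(1),w.round(4),(q@ex).round(1),(q@ey).round(1))
E
```

```text
[132.3 169. ] [0.6228 0.4023 0.046 ] 20.8 228.9
[149.6 169. ] [0.6238 0.3473 0.046 ] 20.7 173.9
[167.9 169. ] [0.6249 0.2889 0.046 ] 20.5 115.5
[185.6 169. ] [0.6259 0.2326 0.046 ] 20.4 59.2
[176.5 168.3] [0.6274 0.2618 0.046 ] 22.5 88.4
[158.8 168.3] [0.6264 0.3182 0.046 ] 22.7 144.8
[141.  168.3] [0.6254 0.3746 0.046 ] 22.8 201.2
[141.  160.6] [0.6506 0.3763 0.046 ] 48.1 202.3
[176.5 161. ] [0.6513 0.2631 0.046 ] 46.4 89.1
[141.  177.5] [0.5955 0.3726 0.046 ] -7.1 199.8
[176.5 178.3] [0.5948 0.2602 0.046 ] -10.1 87.4
```

{"fn": "apply_moves", "kwargs": {"plan": [[1, 0, 5, -3, 0.9, 0, 0.5], [1, 0, 4, 0, 0, 0, 0], [1, 0, 3, 0, 0, 0, 0], [1, 0, 3, 0, 0, 0, 0]]}}

```text
time_s: 38.0
tool_pos: [0.6338, -0.0316, 0.0741]
eef_rot: [2.205, 2.215, -0.01]
force: [-0.4, -7.8, 1.1]
grip_width: 0.0233
```

```bash
python3 t.py 633 -75 71 1.2;python3 - <<'E'
from h import *
f,K,d,M=world('scene'); save('n_s',f['image'],(190,350,190,350),4)
E
```

```text
now [633.7991 -31.5926  74.0708] jaw 0.25529399857237794 tilt 1.0240038386349906 go [ -0.7991 -43.4074  -3.0708] turn 0.9447060014276221 w 0.023321555134459136 F [-0.3927 -7.8121  1.1091]
level [0.94 0.41 0.  ]
```

View pics/n_s.png

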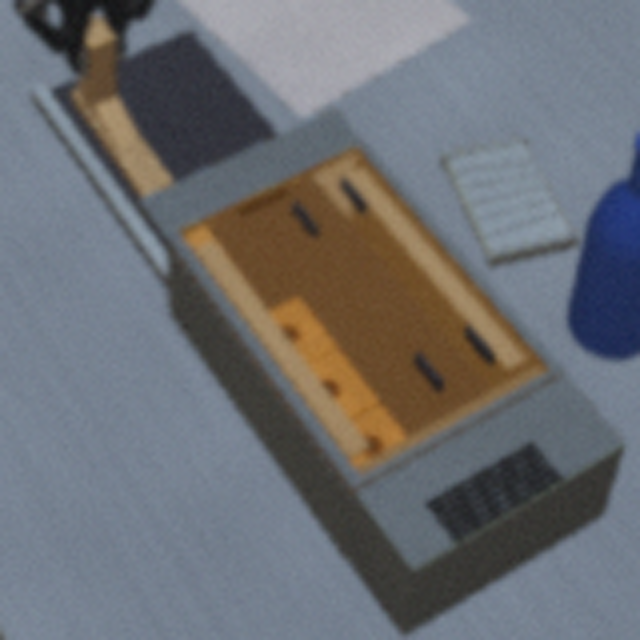

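{"fn": "apply_moves", "kwargs": {"plan": [[1, 0, -8, 0, 0, 0, 0], [1, 0, -10, 0, 0, 0, 0], [1, 0, -12, 0, 0.9, 0.3, 1], [1, 0, 0, 0, 0, 0, 0], [1, -12, 0, 5, 0, 0, 0], [1, -12, 0, 5, 0, 0, 0], [1, -12, 0, 5, 0, 0, 0], [1, -12, 0, 5, 0, 0, 0], [1, 0, 0, 0, 0, 0, 0], [1, 0, 0, 0, 0, 0, 0]]}}

```text
time_s: 39.05
tool_pos: [0.5849, -0.059, 0.0933]
eef_rot: [-2.196, -2.244, -0.008]
force: [-0.6, 0.6, -1.4]
grip_width: 0.0233
```

```bash
python3 - <<'E'
th=.0205
import numpy as np
O=np.array([607,173]); ex=np.array([np.cos(th),np.sin(th)]); ey=np.array([-np.sin(th),np.cos(th)])
print(O-32*ex-235*ey, O-32*ex-65*ey)
E
python3 t.py 580 -62 100 1.2;python3 - <<'E'
from h import *
f,K,d,M=world('top'); save('o_t',f['image'],(90,330,130,280),3.2)
E
```

```text
[579.82388635 -62.60657641] [576.33913044 107.35770359]
now [584.8623 -59.0242  93.2525] jaw 1.2272957877537198 tilt 0.3024114971709003 go [-4.8623 -2.9758  6.7475] turn -0.02729578775371988 w 0.02334664522920035 F [-0.5678  0.6285 -1.4203]
level [-0.28  0.11  0.  ]
```

View pics/o_t.png

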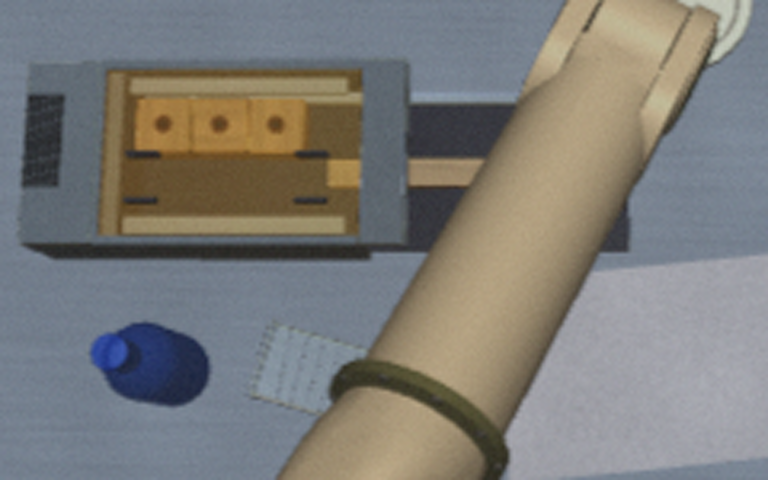

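{"fn": "apply_moves", "kwargs": {"plan": [[1, -5, 0, 7, 0, 0, 0], [1, 0, 10, 0, 0, 0, 0], [1, -0.3, 12, 0, 0, 0, 0], [1, -0.3, 12, 0, 0, 0, 0], [1, -0.3, 12, 0, 0, 0, 0], [1, -0.3, 12, 0, 0, 0, 0], [1, -0.3, 12, 0, 0, 0, 0], [1, 0, 0, 0, 0, 0, 0]]}}

```text
time_s: 39.9
tool_pos: [0.5788, 0.0203, 0.0997]
eef_rot: [-2.191, -2.247, -0.007]
force: [-0.3, 0.5, -1.4]
grip_width: 0.0235
```

```bash
python3 t.py 578 20 100 1.2
```

```text
now [578.7615  20.3153  99.7165] jaw 1.451944752514152 tilt 0.2892721175045173 go [-0.7615 -0.3153  0.2835] turn -0.25194475251415205 w 0.0234857540997804 F [-0.2869  0.4656 -1.4485]
level [-0.28  0.05  0.  ]
```

{"fn": "apply_moves", "kwargs": {"plan": [[1, -1, 10, 0, -0.2, 0, -0.3], [1, -0.3, 12, 0, 0, 0, 0], [1, -0.3, 12, 0, 0, 0, 0], [1, -0.3, 12, 0, 0, 0, 0], [1, -0.2, 12, 0, 0, 0, 0], [1, -0.2, 12, 0, 0, 0, 0], [1, 0, 0, 0, 0, 0, 0], [1, 0, 0, 0, 0, 0, 0]]}}

```text
time_s: 40.7
tool_pos: [0.576, 0.0968, 0.0997]
eef_rot: [2.199, 2.243, 0.002]
force: [-0.0, 0.0, -0.8]
grip_width: 0.0232
```

```bash
python3 t.py 576.5 107 100 1.2;python3 - <<'E'
from h import *
f,K,d,M=world('scene'); save('p_s',f['image'],(190,350,180,340),4)
f,K,d,M=world('top'); save('p_t',f['image'],(90,330,130,280),3.2)
E
```

```text
now [575.954   96.7828  99.6991] jaw 1.1534116889945647 tilt 0.06459724518619638 go [ 0.546  10.2172  0.3009] turn 0.04658831100543526 w 0.023157631767280362 F [-0.009   0.0192 -0.8342]
level [-0.03  0.06  0.  ]
```

View pics/p_s.png

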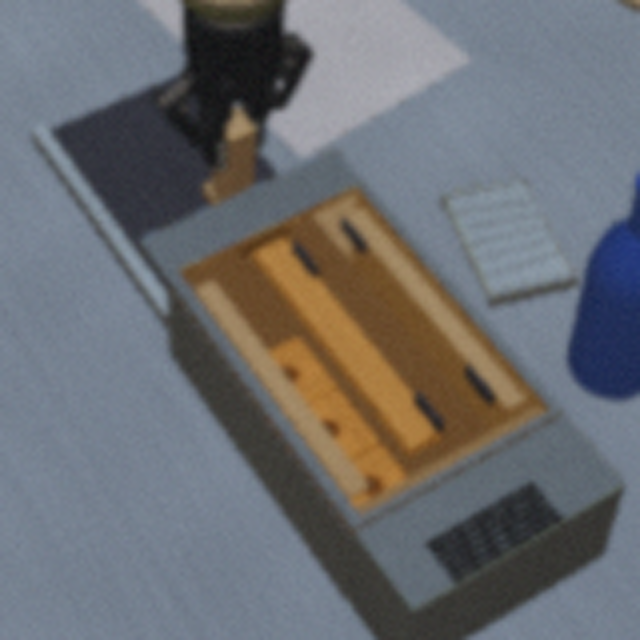

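View pics/p_t.png

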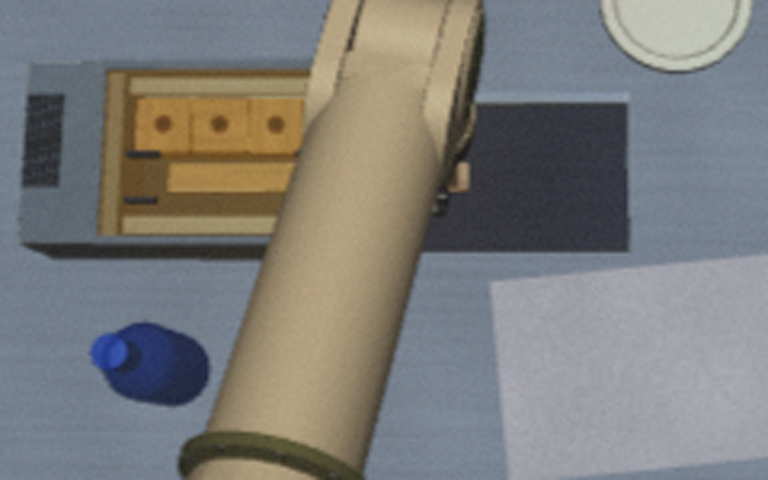

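{"fn": "apply_moves", "kwargs": {"plan": [[1, 0, 3, 8, 0, 0, 0], [1, 0, 0, 8, 0, 0, 0], [1, 0, 0, 3, 0, 0, 0], [1, 0, 0, 3, 0, 0, 0], [1, 0, 0, 0, 0, 0, 0]]}}

```text
time_s: 41.3
tool_pos: [0.576, 0.0974, 0.1241]
eef_rot: [2.203, 2.239, 0.002]
force: [0.9, 0.3, -1.8]
grip_width: 0.0235
```

```bash
python3 t.py 576.5 101 124 1.2
```

```text
now [575.9927  97.4361 124.1274] jaw 0.919075971809141 tilt 0.0739917814110726 go [ 0.5073  3.5639 -0.1274] turn 0.28092402819085893 w 0.023527049405250387 F [ 0.9216  0.3076 -1.7539]
level [-0.04  0.06  0.  ]
```

{"fn": "apply_moves", "kwargs": {"plan": [[1, 0, 0, 2, 0, 0, 0], [1, 0, 0, 2, 0, 0, 0]]}}

```text
time_s: 41.5
tool_pos: [0.5751, 0.0988, 0.1258]
eef_rot: [-2.202, -2.239, 0.0]
force: [5.7, 1.9, -17.8]
grip_width: 0.0229
```

{"fn": "apply_moves", "kwargs": {"plan": [[1, 0, 0, 2, 0, 0, 0], [1, 0, 0, 2, 0, 0, 0]]}}

```text
time_s: 41.7
tool_pos: [0.574, 0.0994, 0.1269]
eef_rot: [-2.201, -2.24, 0.005]
force: [3.0, 1.3, -14.8]
grip_width: 0.0234
```

{"fn": "apply_moves", "kwargs": {"plan": [[1, 0, 0, 1, 0, 0, 0], [1, 0, 0, 0, 0, 0, 0], [1, 0, 0, 0, 0, 0, 0], [1, 1, 0, -8, 0, 0, 0], [1, 1, 0, -8, 0, 0, 0], [1, 0, 0, -8, 0, 0, 0], [1, 0, 0, 0, 0, 0, 0]]}}

```text
time_s: 42.4
tool_pos: [0.5764, 0.0987, 0.1022]
eef_rot: [-2.202, -2.24, 0.005]
force: [0.3, 1.1, -1.5]
grip_width: 0.023
```

```bash
python3 t.py 576.5 101 100 1.2;python3 - <<'E'
from h import *
f,K,d,M=world('wrist'); save('q_w',f['image'])
E
```

```text
now [576.4463  98.7041 102.1725] jaw 0.9736965498036084 tilt 0.20011033269647993 go [ 0.0537  2.2959 -2.1725] turn 0.22630345019639153 w 0.022989739486696588 F [ 0.3402  1.0579 -1.457 ]
level [ 0.1  -0.18  0.  ]
```

View pics/q_w.png

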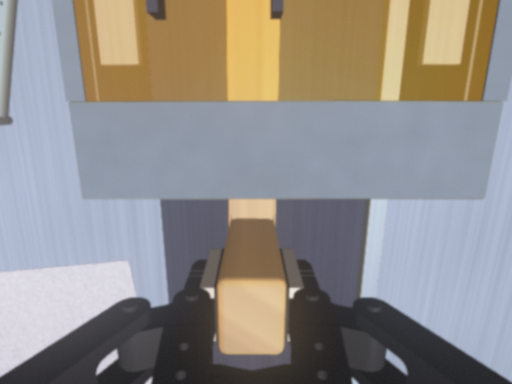

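{"fn": "apply_moves", "kwargs": {"plan": [[1, 0.3, -12, -2, 0, 0, 0.2], [1, 0.4, -20, 0, 0, 0, 0], [1, 0.4, -20, 0, 0, 0, 0], [1, 0.4, -20, 0, 0, 0, 0], [1, 0.4, -20, 0, 0, 0, 0], [1, 0.4, -20, 0, 0, 0, 0], [1, 0.4, -20, 0, 0, 0, 0], [1, 0, 0, 0, 0, 0, 0]]}}

```text
time_s: 43.25
tool_pos: [0.579, -0.0455, 0.1026]
eef_rot: [2.197, 2.241, -0.003]
force: [0.0, -0.5, -0.1]
grip_width: 0.0236
```

```bash
python3 t.py 582 -165 100 1.2
```

```text
now [578.9553 -45.4973 102.5503] jaw 1.1382247676131774 tilt 0.22867847446383227 go [   3.0447 -119.5027   -2.5503] turn 0.06177523238682259 w 0.02359596483774459 F [ 0.0358 -0.5165 -0.0927]
level [0.22 0.06 0.  ]
```

{"fn": "apply_moves", "kwargs": {"plan": [[1, 0.4, -20, 0, 0, 0, 0], [1, 0.4, -22, 0, 0, 0, 0], [1, 0.4, -22, 0, 0, 0, 0], [1, 0.4, -22, 0, 0, 0, 0], [1, 0.4, -22, 0, 0, 0, 0], [1, 0.4, -20, 0, 0, 0, 0], [1, 0, -5, 0, 0, 0, 0], [1, 0, 0, 0, 0, 0, 0]]}}

```text
time_s: 44.05
tool_pos: [0.581, -0.1833, 0.1036]
eef_rot: [2.194, 2.243, 0.0]
force: [0.1, 0.4, -1.2]
grip_width: 0.0235
```

```bash
python3 t.py 582 -165 250 1.2;python3 - <<'E'
from h import *
f,K,d,M=world('top'); save('r_t',f['image'],(90,390,120,280),2.6)
f,K,d,M=world('scene'); save('r_s',f['image'],(150,350,100,340),2.5)
E
```

```text
now [ 581.0229 -183.3069  103.621 ] jaw 1.253618342420226 tilt 0.2305315765192881 go [  0.9771  18.3069 146.379 ] turn -0.05361834242022612 w 0.023519595887992035 F [ 0.1338  0.4288 -1.1952]
level [0.15 0.18 0.  ]
```

View pics/r_t.png

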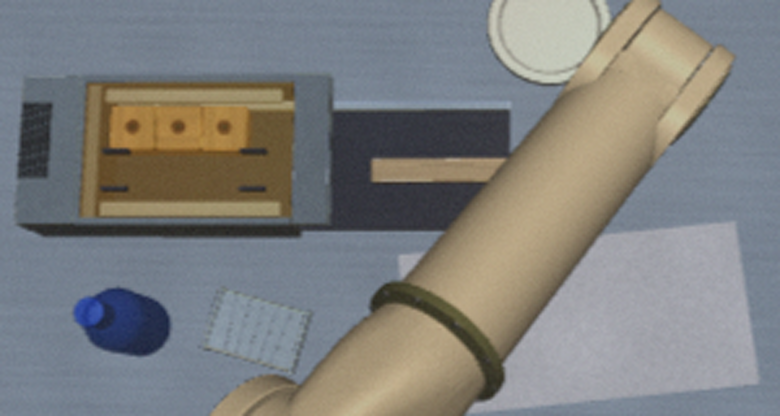

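View pics/r_s.png

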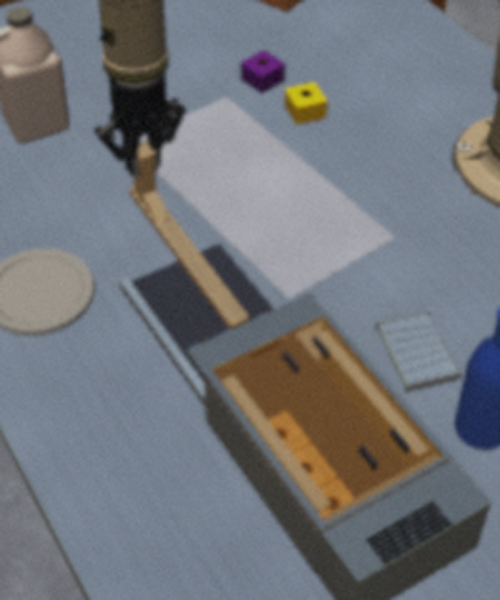

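{"fn": "apply_moves", "kwargs": {"plan": [[1, 0, 0, 35, 0, 0, 0], [1, 0, 0, 35, 0, 0, 0], [1, 0, 0, 35, 0, 0, 0], [1, 0, 0, 25, 0, 0, 0], [1, -2, 30, 0, 0, 0, 0], [1, -2, 35, 0, 0, 0, 0], [1, -2, 40, 0, 0, 0, 0], [1, -2, 40, 0, 0, 0, 0], [1, -2, 40, 0, 0, 0, 0], [1, -2, 40, 0, 0, 0, 0], [1, -2, 30, 0, 0, 0, 0], [1, 0, 0, 0, 0, 0, 0]]}}

```text
time_s: 45.35
tool_pos: [0.5626, 0.1035, 0.2377]
eef_rot: [-2.164, -2.27, -0.009]
force: [-0.1, 0.8, -0.0]
grip_width: 0.0232
```

```bash
python3 t.py 562 182.3 200 1.3
```

```text
now [562.6256 103.4649 237.6985] jaw 2.734595302381013 tilt 0.41859282287265054 go [ -0.6256  78.8351 -37.6985] turn -1.4345953023810127 w 0.0231788539558969 F [-0.0989  0.7966 -0.0332]
level [-0.42  0.02  0.  ]
```

{"fn": "apply_moves", "kwargs": {"plan": [[1, 0, 25, 0, -0.4, 0, -1.4], [1, 0, 30, 0, 0, 0, 0], [1, 0, 20, 0, 0, 0, 0], [1, 0, 0, -10, 0, 0, 0], [1, 0, 0, -15, 0, 0, 0], [1, 0, 0, 0, 0, 0, 0], [1, 0, 0, 0, 0, 0, 0]]}}

```text
time_s: 46.05
tool_pos: [0.5586, 0.1858, 0.2101]
eef_rot: [-2.184, -2.255, 0.001]
force: [-0.4, 0.0, -0.3]
grip_width: 0.0237
```

```bash
python3 t.py 562 182.3 163 1.3;python3 - <<'E'
from h import *
f,K,d,M=world('wrist'); save('s_w',f['image'])
f,K,d,M=world('top'); save('s_t',f['image'],(90,330,130,280),3.2)
E
```

```text
now [558.5963 185.8253 210.1048] jaw 1.8300647805367136 tilt 0.154435431421686 go [  3.4037  -3.5253 -47.1048] turn -0.5300647805367136 w 0.023650924145338464 F [-0.3921  0.0187 -0.2792]
level [-0.08 -0.13 -0.  ]
```

View pics/s_w.png

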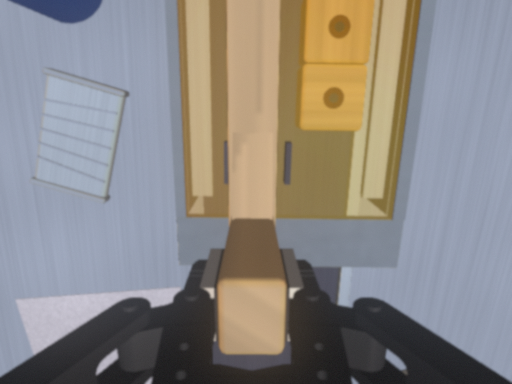

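View pics/s_t.png

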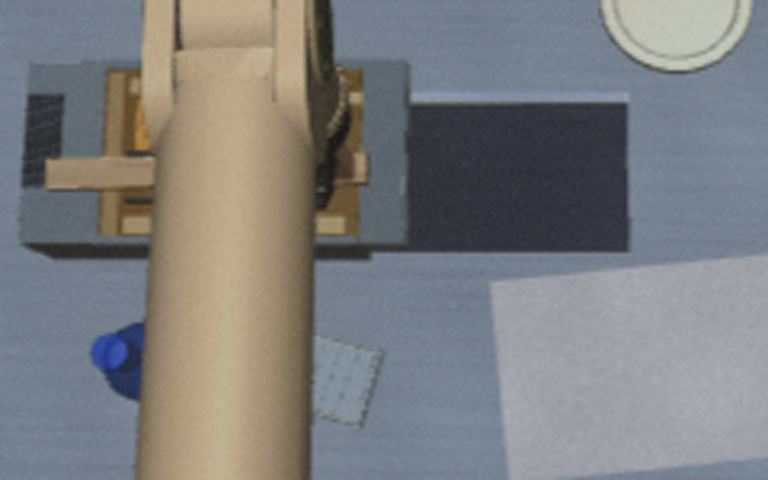

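{"fn": "apply_moves", "kwargs": {"plan": [[1, 3.5, -3, -8, 0, 0, -0.5], [1, 0, 0, -12, 0, 0, 0], [1, 0, 0, -10, 0, 0, 0], [1, 0, 0, 0, 0, 0, 0], [1, 0, 0, 0, 0, 0, 0]]}}

```text
time_s: 46.65
tool_pos: [0.5631, 0.1803, 0.1781]
eef_rot: [-2.199, -2.24, -0.001]
force: [0.1, -0.3, -1.3]
grip_width: 0.0233
```

```bash
python3 t.py 562 182.3 163 1.3
```

```text
now [563.1107 180.2943 178.1117] jaw 1.0684615833013777 tilt 0.12664219166121604 go [ -1.1107   2.0057 -15.1117] turn 0.2315384166986223 w 0.023317811336911704 F [ 0.1287 -0.3011 -1.3059]
level [-0.1  -0.08 -0.  ]
```

{"fn": "apply_moves", "kwargs": {"plan": [[1, -1, 2, -6, 0, 0, 0.2], [1, 0, 0, -5, 0, 0, 0], [1, 0, 0, -3, 0, 0, 0], [1, 0, 0, 0, 0, 0, 0]]}}

```text
time_s: 47.05
tool_pos: [0.5631, 0.1827, 0.1645]
eef_rot: [-2.196, -2.245, -0.006]
force: [0.0, -0.8, 1.2]
grip_width: 0.0231
```

```bash
python3 t.py 562 182.3 163 1.3
```

```text
now [563.1167 182.7368 164.4547] jaw 1.2615541537149224 tilt 0.21968111029036533 go [-1.1167 -0.4368 -1.4547] turn 0.038445846285077634 w 0.02311985193597368 F [ 0.0144 -0.8392  1.2375]
level [-0.2   0.08  0.  ]
```

Fz turned positive, so the stick is resting on the roof. Settle 1 mm and release.

{"fn": "apply_moves", "kwargs": {"plan": [[1, 0, 0, -2, 0, 0, 0], [1, 0, 0, 0, 0, 0, 0], [0.5, 0, 0, 0, 0, 0, 0], [0, 0, 0, 0, 0, 0, 0], [-0.5, 0, 0, 0, 0, 0, 0], [-1, 0, 0, 0, 0, 0, 0], [-1, 0, 0, 0, 0, 0, 0], [-1, 0, 0, 0, 0, 0, 0], [-1, 0, 0, 0, 0, 0, 0], [-1, 0, 0, 0, 0, 0, 0]]}}

```text
time_s: 48.05
tool_pos: [0.563, 0.1832, 0.1624]
eef_rot: [-2.194, -2.246, -0.005]
force: [0.2, 0.8, 0.9]
grip_width: 0.0857
```

{"fn": "apply_moves", "kwargs": {"plan": [[-1, 0, 0, 15, 0, 0, 0], [-1, 0, 0, 30, 0, 0, 0], [-1, 0, 0, 40, 0, 0, 0], [-1, 0, 0, 40, 0, 0, 0], [-1, 0, 0, 40, 0, 0, 0], [-1, 0, -20, 0, 0, 0, 0], [-1, 0, -40, 0, 0, 0, 0], [-1, 0, -40, 0, 0, 0, 0], [-1, 0, -40, 0, 0, 0, 0], [-1, 0, -40, 0, 0, 0, 0], [-1, 0, 0, 0, 0, 0, 0], [-1, 0, 0, 0, 0, 0, 0]]}}

```text
time_s: 49.25
tool_pos: [0.559, -0.0072, 0.3448]
eef_rot: [2.195, 2.241, 0.013]
force: [0.2, 0.5, 0.0]
grip_width: 0.0856
```

```bash
python3 t.py 562 182.3 163 1.3;python3 - <<'E'
from h import *
for c in ('wrist','top'):
    st=get_state(); f,K,d,M=world(c,st=st); P=cloud(f,K,d,M); save('u_'+c,f['image'])
    if c=='top': save('u_topz',f['image'],(90,330,130,280),3.2)
    for lo,hi in ((.195,.215),(.108,.120)):
        m=((P[:,:,2]>lo)&(P[:,:,2]<hi)&(P[:,:,0]>.5)&(P[:,:,0]<.62)&(P[:,:,1]>.1)&(P[:,:,1]<.48)).astype(np.uint8)
        for k in cv2.findContours(m,0,1)[0]:
            if cv2.contourArea(k)>25:
                W=onplane(k.reshape(-1,2),(lo+hi)/2-(.001 if lo<.15 else 0),K,d,M)[:,:2]; print(c,lo,cv2.minAreaRect((W*1000).astype(np.float32)))
f,K,d,M=world('scene'); save('u_s',f['image'],(190,350,170,340),3.5)
E
```

```text
now [558.9818  -7.2216 344.7857] jaw 1.2070606262783685 tilt 0.5383005822747459 go [   3.0182  189.5216 -181.7857] turn 0.09293937372163152 w 0.08555724669517478 F [0.1659 0.4719 0.0474]
level [-0.14  0.52  0.  ]
wrist 0.108 ((564.0543823242188, 160.22549438476562), (27.513641357421875, 6.176578044891357), 1.4131779670715332)
top 0.195 ((561.32275390625, 181.57696533203125), (22.91042709350586, 31.097293853759766), 1.0295860767364502)
top 0.108 ((559.709228515625, 319.9903564453125), (27.628835678100586, 265.787353515625), 1.0351440906524658)
```

View pics/u_topz.png

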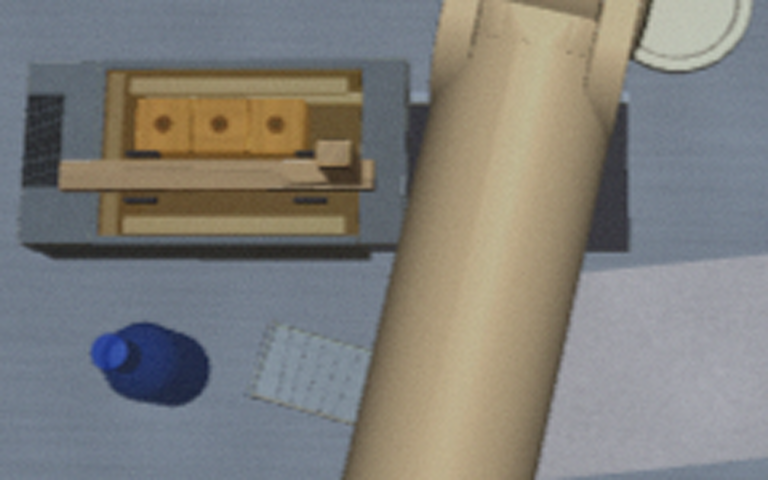

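View pics/u_s.png

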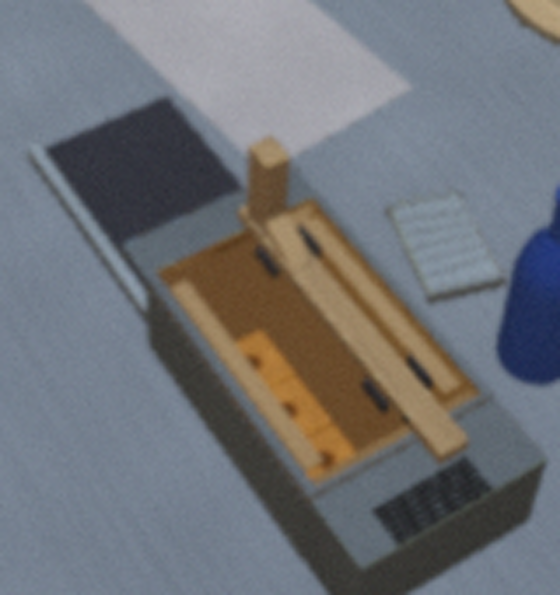

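View pics/u_wrist.png

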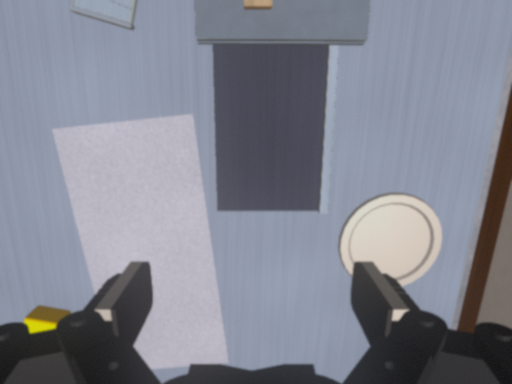

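```bash
python3 - <<'E'
from h import *
a=cv2.imread('pics/k_t.png') # lamp off
f,K,d,M=world('top'); im=f['image']; save('v_t',im)
o=cv2.imread('pics/top0.png')[:,:,::-1]
for n,i in (('start',o),('now',im)): print(n,[i[v0:v1,u0:u1].reshape(-1,3).mean(0).round(1) for v0,v1,u0,u1 in ((190,195,140,190),(164,168,145,185),(186,192,240,255),(160,200,100,110),(188,193,195,203))])
E
```

```text
start [array([97.6, 78.9, 51. ]), array([104.7,  84.3,  52.6]), array([51.3, 53.6, 62.7]), array([68.5, 73. , 77.6]), array([100.8,  83.8,  59. ])]
now [array([96.4, 77.7, 49.2]), array([154. , 116.2,  60.8]), array([186.9, 172.6, 139.5]), array([65.4, 69.4, 73.9]), array([95.7, 81.4, 57.4])]
```

View pics/v_t.png

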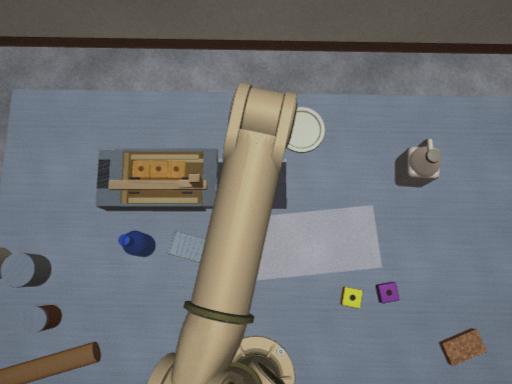

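```bash
python3 - <<'E'
from cell import *
print(sign_off())
E
```

```text
the job is handed in; nothing more can be done
None
```

I found three feet and no fourth. I laid them hole up along the fence and fed them to the end stop with the push stick, then pushed the lamp switch in from below with the stick. The stick is back in its cradle and the job is handed in at about 50 s; sign-off gave no verdict.

**What the last checks showed:**
- **Feet:** The row is closed up at about 56 mm spacing. The overhead camera puts foot centres about 22.5 mm from the hood origin in x, where flush is 22 mm. The leading edge reads about 229 mm, against 232 mm at the stop, within the cameras' error of a few mm. The feet stopped against about 13 N where the end stop was expected, and their picture positions did not change afterwards.
- **Stick:** It lies within about 0.2 mm of where it was first measured in the cradle, upright and parallel to the hood.
- **Lamp switch:** I inferred this from force and height, as no picture shows the plate. The top of the stick's sole passed the plate's fully-in height of 76 mm, reaching 77 to 78 mm, and met a hard stop of 15 to 18 N. The lamp makes no visible change in the overhead image. The hood looked brighter in one wrist picture, but the overhead comparison did not confirm it.
- **Left alone:** In the overhead view the bottle, jug and lid stand where they were. The tin was partly behind the arm in the last picture, but what shows of it is unmoved.

**Disagreement:** The cameras and the robot's own contact positions put the hood 1 to 3 mm apart. I went by contact force for flushness and for the end stop.

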